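# Lock a lamp head into the bayonet socket of a light source

### The job

Fit the lamp head that lies in the parts tray into the round bayonet socket on top of the light source. First stand it on its foot on a free patch of the table and let go of it, to take a fresh hold of its round body from above; then enter its two lugs in the socket's two keyways, push it down against the contact spring, turn it clockwise (seen from above) about a quarter turn to the stop, and let it spring back up so that it stays locked and upright. Leave the optics and everything else on the table and in the tray where they are.

Things in the scene. Friction and masses are not known exactly. Their poses are not given: they have to be found in the camera images.
- lamp_head: The lamp head, loose, 0.10-0.21 kg, 82 mm long, starts lying level in a tray cradle. Steel foot 34 mm across (0-26 mm from its end), with two opposite bayonet lugs 5-9 mm from its end, 7 mm wide, reaching 23 mm from the axis. Origin: centre of the foot's end; z along the axis to the top; x through the lugs (half a turn makes no difference). It stands stably on its foot.
- lamp_barrel (a point): A point on the lamp head's axis 58 mm from the foot's end, where it is best held: middle of the plain part of its black round body, which is 44 mm across from 26 to 82 mm (finned from 26 to 55 mm). The centre of mass is about 36 mm from the foot's end. A steel bar 36 x 4 x 2 mm across the top lies in line with the lugs. Axes as the lamp head's.
- lamp_socket: The bayonet socket, fixed on the light source: collar 68 mm across, 26 mm above the lid. Origin: centre of its top face, 106 mm over the table; z up. x: the line of the lugs when LOCKED (two raised lines on the rim). Hole 37 mm across. The lugs enter with their line 80 degrees counter-clockwise (from above) of x and turn 80 degrees clockwise, to a stop; the other way is blocked.
- socket_keyway (a point): Where one keyway opens in the collar's top face, 22 mm from the socket's axis; the other is opposite. The keyways are 30 degrees wide and reach 26 mm from the axis. Pushed 17 mm or more below the top face (best 19 to 20), the foot can turn; at the stop its spring lifts the lugs 3 mm into notches. Locked, the foot's end is 14 mm below the top face, the black body 12 mm above it.
- contact_plunger (a joint): Sprung contact in the socket, in m pressed down from rest, 0 to 0.0105. At 0 its top is 10 mm below the collar's top face; it pushes the foot up with 3.5 N there, 1 N more per mm, 14 N when it bottoms, 20.5 mm below the top face. About 0.004 with the lamp head locked.
- light_source: The light source, fixed: dark metal box 150 (x) by 130 (y) mm, lid 80 mm over the table, the socket at the lid's centre, an output nose reaching 30 mm out of its +x side. Origin: on the table under the box's centre; z up. It and the tray stand one on the robot's left, one on its right, either way round.
- tray: The parts tray, fixed: 158 (x) by 208 (y) mm, 12 mm rim, floor 8 mm high. Two white V cradles at y = +46 and -46 mm hold things along x, axis 34 mm over the table, origins at x = +45 mm, z axes to the tray's -x; saddles 10 mm long at x = -29 and +15 mm, at most 21 mm either side of the axis and 20 mm high. Origin: on the table at its centre.
- lens_tube: A black lens tube, loose, lying in the tray's other cradle: a plain cylinder 44 mm in diameter, 80 mm long, with glass ends and no foot or lugs. Origin: centre of one end; z along its axis. Not to be moved.
- condenser: Lens on a post in front of the light source's nose, loose on the table: base 50 mm in diameter, 71 mm high. Origin: centre of its underside. Not to be moved.
- iris: Iris on a post beyond the condenser lens, loose: base 50 mm in diameter, about 74 mm high. Origin: centre of its underside. Not to be moved.
- mirror_mount: Mirror mount on a post, loose: base 50 mm in diameter, a 50 mm square mount on top, 107 mm high, within 37 mm of its axis. Origin: centre of its underside. Not to be moved.
- tall_post: Bare steel post with a clamp, loose: base 63 mm in diameter, post 25 mm in diameter, clamp from 137 to 163 mm high reaching 32 mm from its axis, 200 mm high in all. Origin: centre of its underside. Not to be moved.
- meter_head: Power-meter head, loose: a black disc 60 mm in diameter, 24 mm high, with a stub reaching 48 mm from its axis. Origin: centre of the disc's underside. Not to be moved.
- screw_jar: Clear screw jar with a white lid, loose: 52 mm in diameter, 52 mm high. Origin: centre of its underside. Not to be moved.
- ball_driver: Ball driver lying on the table, loose: 197 mm long, red handle 85 x 20 x 20 mm from x = -92 to -8 mm, thin shaft to x = +105 mm. Origin: on the table near the joint of handle and shaft; x along it to the tip. Not to be moved.

How it is judged:
On the way, in this order (a step that is already met when the one before it is completed fails the run):
1. the lamp head stands upright on its foot on the table, let go (angle between lamp_head's own z axis and vertical below 0.12 rad and height (world z) of lamp_head below 0.012 m and contact force between the fingers and lamp_head below 0.3 N), for 0.1 s.
2. its foot is pushed into the socket against the spring, deeper than where it locks (z of lamp_head in the frame of lamp_socket below -0.0155 m and horizontal distance between lamp_head and lamp_socket below 0.004 m and angle between lamp_head's own z axis and vertical below 0.15 rad), for 0.05 s.
At the end, for the whole second after the job is handed in: The lamp head stands locked in the socket, let go and at rest: on the socket's axis within 4 mm, upright within 0.08 rad, its lug line within 0.14 rad of the locked line (the socket's x), and sprung back up so that the foot's end is 12 to 15.8 mm below the collar's top face (horizontal distance between lamp_head and lamp_socket below 0.004 m and z of lamp_head in the frame of lamp_socket between -0.0158 and -0.012 m and angle between the x axis of lamp_head and the x axis of lamp_socket, either way round below 0.14 rad and angle between lamp_head's own z axis and vertical below 0.08 rad and linear speed of lamp_head below 0.02 m/s); the robot touches nothing.
It fails at once if the condenser lens, iris, mirror mount or tall post is shifted by more than 10 mm (distance of any of condenser, iris, mirror_mount, tall_post from where it was at the start of the episode above 0.01 m).
It fails at once if the lens tube, power-meter head, screw jar or ball driver is shifted by more than 10 mm (distance of any of lens_tube, meter_head, screw_jar, ball_driver from where it was at the start of the episode above 0.01 m).
It also fails if it takes over 61 s, if anything falls off the work surface, if the arm or the gripper's body presses on something with over 40 N, if the wrist force passes 120 N, or if a joint passes its speed limit or range.

### The arm

A 7-joint arm with a two-finger parallel gripper is mounted at the origin on the work surface. World frame = base frame: x ahead of the robot, y to its left, z up, the work surface at z = 0. Lengths are in m, angles in rad, forces in N, time in s.
With the tool pointing down it reaches from about 0.4 to 0.85 m from the base axis. Payload 10.4 kg.
Tool frame: the origin (TCP) lies at the very end of the fingers, on their centre line; the grasp point (between the pads) lies manip.grasp_offset behind it (manip.grasp_offset is the distance from the TCP to the grasp point, in m); z points along the fingers, x is the direction in which the jaws open and shut, and the axes are right-handed (so a half turn about z gives the same grasp; the last joint's range is limited). The gripper opens to 85 mm and grips with 20 to 120 N. Pads are 22 mm wide; open, the fingers measure 114 mm over their backs; the gripper's body (76 mm by 85 mm) begins 54 mm behind the grasp point. The pads swing forward as they close: fully open they stand 13 mm farther back than shut.
Start: joints at [1.274, 0.332, -0.065, 1.46, 0.022, 1.35, -0.088], TCP at [0.169, -0.602, 0.231] pointing down, gripper open.
Joint ranges: [-2.6, 2.6], [-0.5, 2.12], [-1.47, 1.34], [0.16, 2.42], [-1.27, 4.41], [0.06, 2.06], [-2.6, 2.6]. Speed limits (rad/s): [2.22, 2.22, 2.79, 2.79, 3.14, 3.14, 3.14].

### API

Orientations are given as a unit quaternion [x, y, z, w].
In Python, from workcell import manip gives the robot as it stands.
- The arm moves only by the shell command python3 -m crank 'ROWS' [FORCE]. ROWS is JSON, a list that holds one entry, the list of rows, each a list of 7 numbers: the shift along the world's x, y, z in units of 60 mm (1.0 is 60 mm), then the turn, a rotation vector about the world's x, y, z in units of 5 degrees (1.0 is 5 degrees), then the finger opening in mm, from 0 to 85.4. A call has 1 to 8 rows; each row shifts and turns the commanded pose from where the row before left it; what a row does not reach is not made up. A row lasts 1/8 s, in which the tool goes at most 62.5 mm and 10.7 degrees, less where a joint would pass 70% of its speed; a pose out of reach is approached as far as the arm can. A call is refused whole if a number of a shift passes 1 or a number of a turn 1, either way. A call with a gripper value outside its range is refused whole. The fingers move at their own pace and stop on an object; FORCE is the grip in N (left out, the last holds). Time passes only in rows, so rows that do not move let the fingers close. It gives the time, the measured TCP pose, the force and the opening at its end, in the units of the state.
- manip.get_obs(): the state, without advancing time (a new reading comes with each control period).
- manip.camera(name): name is "scene" or "top" or "wrist"; returns (picture, depth): 420x560x3 uint8, blue, green, red; 420x560 float32, m along the optical axis (not along the pixel's ray), 0 where there is no reading.
- manip.get_calibration(name): a dict with "fx", "fy", "cx", "cy" (pixels), "rvec" (rotation vector, rad) and "tvec" (3), from world to camera coordinates, as OpenCV has them; the wrist camera has in their place "T_tool_cam" (4x4, takes a point from camera to tool coordinates, whose origin is the TCP and whose axes are the tool frame's). Camera axes: x right, y down, z forward; pixel columns grow to the right and rows downward; lengths in m; the calibration is good to about 2 mm. A picture is of the moment at which its call begins: read the wrist's pose just before it. get_calibration takes no time and is no camera call.
- manip.hand_in(): hands the job in, once; it reports no verdict.
The state is a dict: "clock": time; "joint_pos": joint angles; "joint_velocities": joint speeds; "tau": joint torques, N m; "position": TCP position; "ee_rot": TCP orientation; "ft_force": force on the tool from outside, world axes, zero at the start; "torque": the same for the moment, N m; "grip_width": opening from 0.0 (shut) to 1.0 (fully open).
Only numpy, scipy, OpenCV 4.12 (cv2) and the standard library are available. Lean on these libraries where they do the work, as an engineer would, in place of code of your own. Each camera call takes 0.05 s, during which the arm holds its last target.

## Working session

There is one attempt and no reset: what is moved stays moved. The work goes in short steps, Python scripts to look and compute and a shell command to move; the robot and the scene stay as the last step left them, time stands still between calls to the robot, and variables do not carry over. Pictures are saved under pics/ and viewed, and the job is handed in when it is done.

```bash
ls; mkdir -p pics
python3 - <<'E'
from workcell import manip
import cv2,numpy as np
o=manip.get_obs(); print({k:np.round(v,3).tolist() for k,v in o.items()}); print(manip.grasp_offset)
for n in ["scene","top"]:
    im,d=manip.camera(n); cv2.imwrite(f"pics/{n}0.png",im); np.save(f"pics/{n}0.npy",d)
    print(n,manip.get_calibration(n))
print(manip.get_calibration("wrist"))
E
```

```text
pics
{'clock': 0.0, 'joint_pos': [1.274, 0.333, -0.065, 1.461, 0.022, 1.35, -0.088], 'joint_velocities': [0.002, 0.001, 0.001, 0.002, 0.002, -0.003, 0.0], 'tau': [-0.0, -62.543, 0.049, -39.161, 0.016, 0.01, -0.0], 'position': [0.169, -0.601, 0.231], 'ee_rot': [0.797, -0.604, -0.001, -0.0], 'ft_force': [-0.237, -0.114, -1.209], 'torque': [-0.026, 0.004, 0.019], 'grip_width': 0.996}
0.0187
scene {'fx': 531.8589770036504, 'fy': 531.8589770036504, 'cx': 292.0758374336815, 'cy': 205.29122008355776, 'rvec': array([ 1.75181878,  1.68514532, -0.76582035]), 'tvec': array([ 0.02467059, -0.27870854,  1.85642663])}
top {'fx': 493.0022474198693, 'fy': 493.0022474198693, 'cx': 276.9501276811175, 'cy': 202.23048925825606, 'rvec': array([ 2.11991109, -2.11111665,  0.22357983]), 'tvec': array([-0.03808081,  0.53758775,  1.0594321 ])}
{'fx': 310.65064562309817, 'fy': 310.65064562309817, 'cx': 279.6392823731453, 'cy': 207.92899092121948, 'T_tool_cam': array([[ 9.99999637e-01, -8.22898827e-04, -2.21208382e-04,
        -1.39097369e-04],
       [ 8.50832927e-04,  9.50044710e-01,  3.12112679e-01,
        -8.01396052e-02],
       [-4.66793037e-05, -3.12112754e-01,  9.50045066e-01,
        -1.42792708e-01],
       [ 0.00000000e+00,  0.00000000e+00,  0.00000000e+00,
         1.00000000e+00]])}
```

View pics/scene0.png

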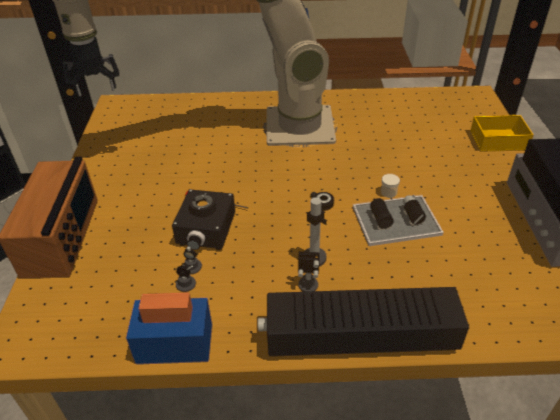

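View pics/top0.png

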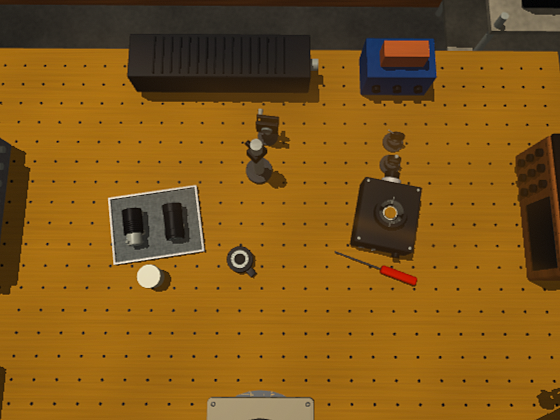

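The top view shows the tray on the left (about (155,225)), with the lamp head's steel foot at (136,240). The light source is at (390,215), the jar at (150,277), the meter head at (240,260) and the tall post at (258,170). I'll enlarge both parts.

```bash
cat > h.py <<'E'
import numpy as np,cv2
from workcell import manip
from scipy.spatial.transform import Rotation as R
def campose(n,obs=None):
    c=manip.get_calibration(n)
    K=(c['fx'],c['fy'],c['cx'],c['cy'])
    if n=='wrist':
        T=np.eye(4);T[:3,:3]=R.from_quat(obs['ee_rot']).as_matrix();T[:3,3]=obs['position']
        T=T@c['T_tool_cam']; return K,T[:3,:3],T[:3,3]
    Rm=R.from_rotvec(c['rvec']).as_matrix(); return K,Rm.T,-Rm.T@c['tvec']
def plane(n,u,v,z,obs=None):
    K,Rm,t=campose(n,obs); r=Rm@np.array([(u-K[2])/K[0],(v-K[3])/K[1],1]); s=(z-t[2])/r[2]; return t+s*r
def proj(n,p,obs=None):
    K,Rm,t=campose(n,obs); q=Rm.T@(np.asarray(p)-t); return np.array([K[0]*q[0]/q[2]+K[2],K[1]*q[1]/q[2]+K[3]])
def cloud(n,d,obs=None):
    K,Rm,t=campose(n,obs); v,u=np.indices(d.shape); P=np.stack([(u-K[2])/K[0]*d,(v-K[3])/K[1]*d,d],-1); return P@Rm.T+t
E
python3 - <<'E'
import cv2,numpy as np
im=cv2.imread('pics/top0.png')
a=cv2.resize(im[175:300,100:260],None,fx=5,fy=4.7,interpolation=cv2.INTER_CUBIC) 
cv2.imwrite('pics/t1.png',cv2.resize(im[180:300,100:260],(800,600),interpolation=cv2.INTER_CUBIC))
cv2.imwrite('pics/t2.png',cv2.resize(im[165:285,320:480],(800,600),interpolation=cv2.INTER_CUBIC))
from h import *
for nm,u,v,z in [('foot',136,240,.034),('top',132,209,.034),('sock',390.5,212.5,.106),('jar',150,275,.052),('meter',239,259,.024),('post',255,146,.2),('postbase',259,170,.01),('tray c1',109,198,.012),('c2',197,186,.012),('c3',203,249,.012),('c4',116,263,.012)]:
    print(nm,plane('top',u,v,z).round(4))
d=np.load('pics/top0.npy'); C=cloud('top',d)
print(C[212,390],C[222,132],C[220,173])
E
```

```text
foot [0.4533 0.2832 0.034 ]
top [0.5248 0.2968 0.034 ]
sock [ 0.5058 -0.2799  0.106 ]
jar [0.3738 0.2426 0.052 ]
meter [0.4122 0.0497 0.024 ]
post [0.6228 0.0094 0.2   ]
postbase [0.6256 0.0071 0.01  ]
tray c1 [0.5551 0.3589 0.012 ]
c2 [0.5851 0.1532 0.012 ]
c3 [0.4359 0.1339 0.012 ]
c4 [0.403  0.3318 0.012 ]
[ 0.50844824 -0.2807775   0.09786314] [0.49078919 0.28820376 0.05670257] [0.4963304  0.19754566 0.05322629]
```

View pics/t1.png

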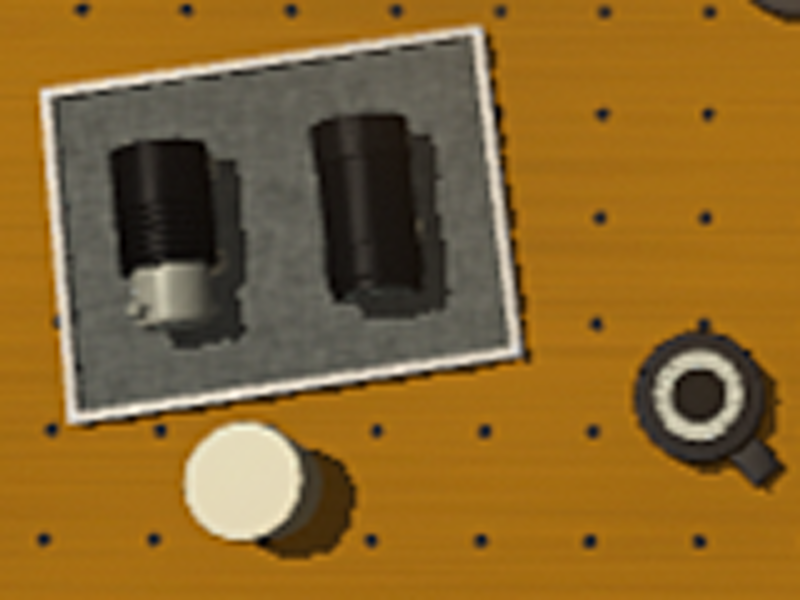

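View pics/t2.png

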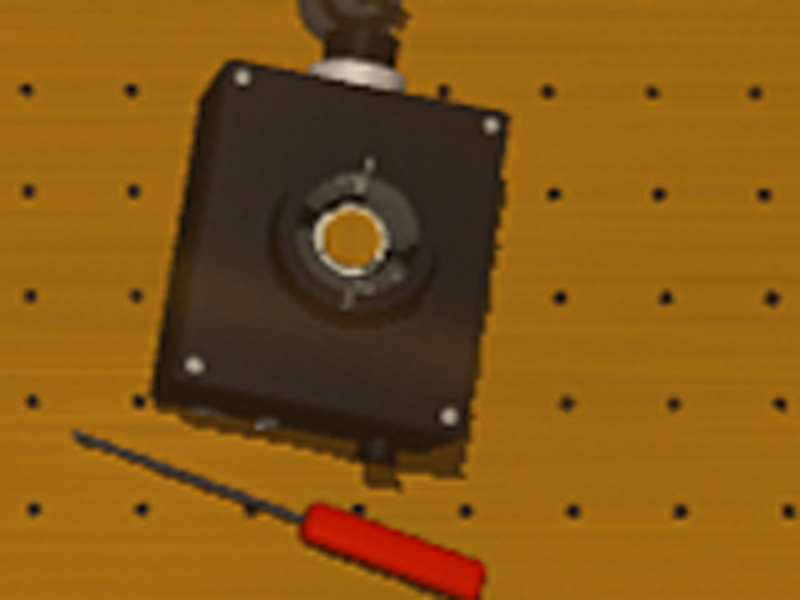

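```bash
python3 -m crank '[[[0.84,1,0,0,0,0,65],[0.84,1,0,0,0,0,65],[0.84,1,0,0,0,0,65],[0.84,1,0,0,0,0,65],[0.84,1,0,0,0,0,65],[0.1,1,0.1,0,0,0,65],[0.1,1,0.1,0,0,-0.7,65],[0.1,1,0.1,0,0,-0.7,65]]]' 40
python3 -m crank '[[[0.1,1,0.1,0,0,0,65],[0.1,1,0.1,0,0,0,65],[0.1,1,0,0,0,0,65],[0.1,1,0,0,0,0,65],[0.1,1,0,0,0,0,65],[0.2,1,0,0,0,0,65],[0,0,0,0,0,0,65]]]'
```

```text
clock: 1.1
position: [0.3878, -0.1804, 0.2493]
ee_rot: [0.758, -0.652, -0.0, 0.0]
ft_force: [1.3, -0.9, -0.5]
grip_width: 0.758
clock: 1.98
position: [0.4292, 0.1821, 0.2612]
ee_rot: [0.761, -0.649, -0.001, -0.001]
ft_force: [0.6, -1.1, 0.3]
grip_width: 0.763
```

```bash
python3 -m crank '[[[0.4,0.6,0,0,0,0,65],[0.4,0.6,0,0,0,0,65],[0.4,0.6,0,0,0,0,65],[0,0,0,0,0,0,65],[0,0,0,0,0,0,65]]]'
python3 - <<'E'
from h import *
o=manip.get_obs(); im,d=manip.camera('wrist'); cv2.imwrite('pics/w1.png',im); np.save('pics/w1.npy',d)
import pickle; pickle.dump(o,open('pics/w1.pkl','wb')); print(np.round(o['position'],4),np.round(o['joint_pos'],3))
E
```

```text
clock: 2.6
position: [0.5018, 0.2848, 0.2609]
ee_rot: [0.759, -0.652, -0.0, 0.001]
ft_force: [0.8, -0.3, -0.2]
grip_width: 0.758
[0.5018 0.2848 0.2609] [ 0.199  0.37  -1.007  1.507  0.313  1.438 -2.238]
```

View pics/w1.png

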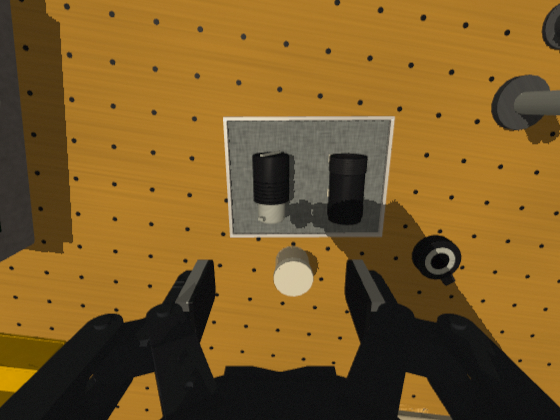

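The lamp lies at columns 253–290: foot end at about (270,221), top at (271,155). The lens tube is at (347,188). Next I'll find the axis from the silhouette.

Run:
```python
from h import *
import pickle
im=cv2.imread('pics/w1.png'); o=pickle.load(open('pics/w1.pkl','rb')); d=np.load('pics/w1.npy')
cv2.imwrite('pics/w1z.png',cv2.resize(im[110:250,215:405],(760,560),interpolation=cv2.INTER_CUBIC))
C=cloud('wrist',d,o); 
m=(C[...,2]>.04)&(C[...,2]<.08)
mm=np.zeros_like(m);mm[140:226,240:305]=m[140:226,240:305]
P=C[mm]; print(len(P),P.min(0),P.max(0))
# axis from dark body mask
g=im.max(2); b=np.zeros(g.shape,np.uint8); b[140:205,245:300]=(g[140:205,245:300]<45)*255
for v in range(156,202,6):
    r=np.where(b[v])[0]; 
    if len(r): 
        a=plane('wrist',r.min(),v,.034,o);c=plane('wrist',r.max(),v,.034,o); print(v,r.min(),r.max(),(a+c)/2)
print(plane('wrist',270,222,.034,o))
# tray outer corners (top of rim)
for u,v in [(224,117),(394,117),(383,237),(231,237)]: print(plane('wrist',u,v,.012,o).round(4))
```

```text
2162 [0.44367955 0.27061901 0.04002103] [0.52876073 0.32036679 0.0578091 ]
156 253 289 [0.52336479 0.29847336 0.034     ]
162 253 289 [0.51628402 0.29746108 0.034     ]
168 253 289 [0.50911675 0.29643644 0.034     ]
174 253 289 [0.50186139 0.29539921 0.034     ]
180 254 288 [0.49451629 0.29434924 0.034     ]
186 254 288 [0.4870798  0.29328612 0.034     ]
192 254 289 [0.47964256 0.29160063 0.034     ]
198 254 288 [0.47192572 0.29111967 0.034     ]
[0.44025152 0.28787702 0.034     ]
[0.558  0.3615 0.012 ]
[0.5889 0.158  0.012 ]
[0.4333 0.1312 0.012 ]
[0.4021 0.337  0.012 ]
```

View pics/w1z.png

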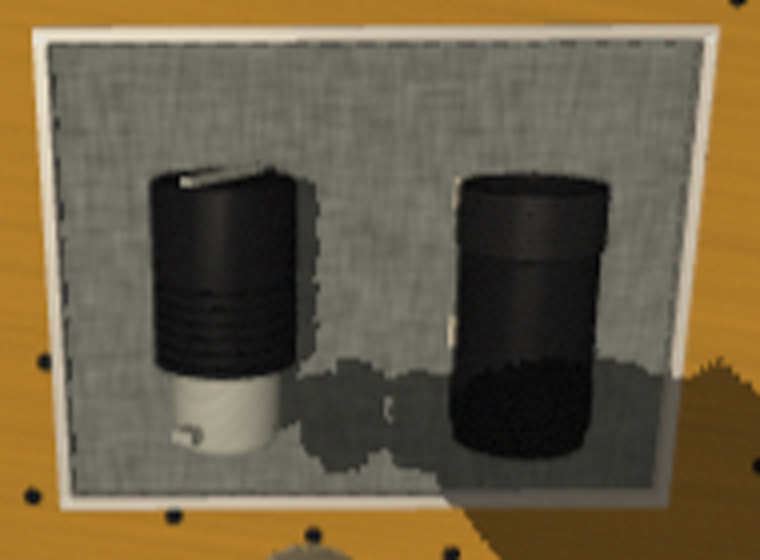

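```bash
python3 -m crank '[[[0.1,0.035,-0.1,-0.15,0.99,0,65],[0.1,0.035,-0.1,-0.15,0.99,0,65],[0.1,0.035,-0.1,-0.15,0.99,0,65],[0.1,0.035,-0.1,-0.15,0.99,0,65],[0.1,0.035,-0.1,-0.15,0.99,0,65],[0.1,0.035,-0.1,-0.15,0.99,0,65],[0,0,0,0,0,0,65]]]'
python3 - <<'E'
from h import *
o=manip.get_obs();print(np.round(o['position'],4),np.round(o['joint_pos'],3),R.from_quat(o['ee_rot']).as_matrix().round(3))
E
```

```text
clock: 3.52
position: [0.5388, 0.2967, 0.2237]
ee_rot: [0.732, -0.63, -0.17, 0.197]
ft_force: [0.2, -0.5, -0.8]
grip_width: 0.761
[0.5388 0.2967 0.2237] [-0.067  0.858 -0.874  0.976  0.304  1.963 -2.235] [[ 0.149 -0.855 -0.497]
 [-0.989 -0.128 -0.075]
 [ 0.     0.503 -0.864]]
```

```bash
python3 -m crank '[[[-0.06,0.01,-0.8,0,0,0,65],[-0.06,0.01,-0.8,0,0,0,65],[-0.06,0.01,-0.8,0,0,0,65],[0,0,0,0,0,0,65]]]'
python3 - <<'E'
from h import *
o=manip.get_obs();print(np.round(o['position'],4),np.round(o['joint_pos'],3),R.from_quat(o['ee_rot']).as_matrix().round(3))
im,d=manip.camera('wrist'); cv2.imwrite('pics/w2.png',im)
for s in (0,20,40,60,82): print(proj('wrist',np.array([.4438+.9885*s/1e3,.2858+.151*s/1e3,.034]),o))
E
```

```text
clock: 4.03
position: [0.526, 0.298, 0.08]
ee_rot: [0.732, -0.629, -0.169, 0.198]
ft_force: [-0.2, -0.4, 0.0]
grip_width: 0.761
[0.526 0.298 0.08 ] [-0.038  0.949 -0.844  1.159  0.359  1.724 -2.228] [[ 0.151 -0.855 -0.497]
 [-0.989 -0.13  -0.077]
 [ 0.001  0.503 -0.865]]
[279.56666407 272.12814531]
[279.54140885 258.83342846]
[279.51277414 243.75969661]
[279.48003296 226.5242604 ]
[279.43813013 204.46599849]
```

View pics/w2.png

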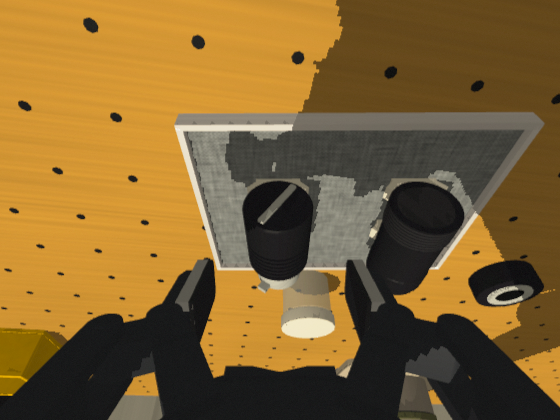

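```bash
python3 -m crank '[[[0.07,0.01,-0.05,-0.15,0.99,0,65],[0.07,0.01,-0.05,-0.15,0.99,0,65],[-0.37,-0.055,-0.45,0,0,0,65],[-0.37,-0.055,-0.45,0,0,0,65],[0,0,0,0,0,0,65]]]'
python3 - <<'E'
from h import *
o=manip.get_obs();print(np.round(o['position'],4),np.round(o['joint_pos'],3),R.from_quat(o['ee_rot']).as_matrix().round(3))
im,d=manip.camera('wrist'); cv2.imwrite('pics/w3.png',im)
im,d=manip.camera('scene'); cv2.imwrite('pics/s3.png',cv2.resize(im[170:260,340:460],(800,600)))
E
```

```text
clock: 4.7
position: [0.491, 0.2943, 0.023]
ee_rot: [0.713, -0.612, -0.223, 0.259]
ft_force: [0.4, -0.1, 0.5]
grip_width: 0.763
[0.491  0.2943 0.023 ] [-0.054  1.074 -0.821  1.144  0.324  1.768 -2.227] [[ 0.151 -0.757 -0.636]
 [-0.988 -0.117 -0.097]
 [-0.001  0.643 -0.766]]
```

View pics/w3.png

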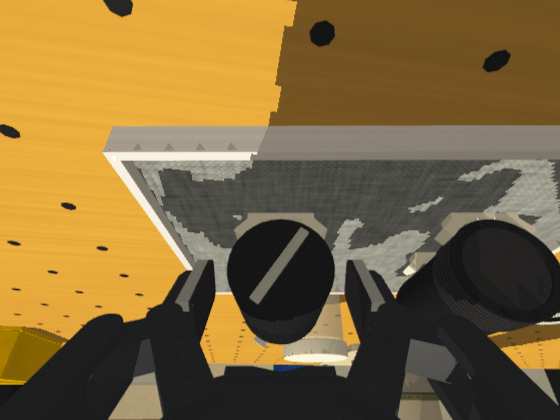

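View pics/s3.png

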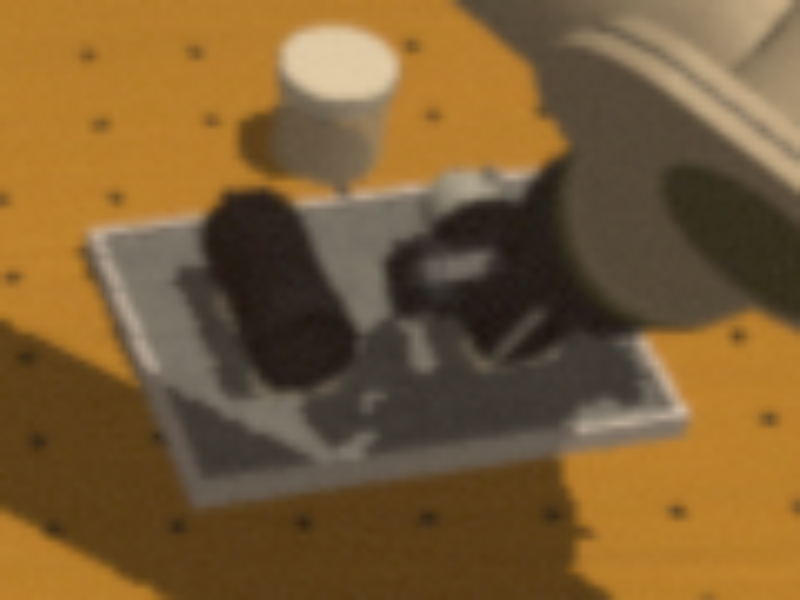

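The lamp's top face, at (280,275), is centred between the pads at columns 205 and 355. I'll close the gripper.

```bash
python3 -m crank '[[[0,0,-0.03,0,0,0,38],[0,0,0,0,0,0,38],[0,0,0,0,0,0,38],[0,0,0,0,0,0,38],[0,0,0,0,0,0,38]]]' 60
python3 -m crank '[[[0,0,0.4,0,0,0,38],[0,0,0.4,0,0,0,38],[0,0,0.4,0,0,0,38],[0,0,0.4,0,0,0,38],[0,0,0.4,0,0,0,38],[0,0,0,0,0,0,38]]]'
python3 - <<'E'
from h import *
o=manip.get_obs();print(np.round(o['position'],4),np.round(o['joint_pos'],3),R.from_quat(o['ee_rot']).as_matrix().round(3),o['grip_width']*85.4)
im,d=manip.camera('wrist'); cv2.imwrite('pics/w4.png',im)
E
```

```text
clock: 5.42
position: [0.4931, 0.2943, 0.0214]
ee_rot: [0.713, -0.613, -0.223, 0.258]
ft_force: [4.5, -2.5, 7.6]
grip_width: 0.495
clock: 6.18
position: [0.4918, 0.2952, 0.1417]
ee_rot: [0.713, -0.612, -0.223, 0.258]
ft_force: [2.0, 1.1, -2.0]
grip_width: 0.496
[0.4918 0.2952 0.1417] [-0.047  0.954 -0.867  1.09   0.256  1.921 -2.261] [[ 0.151 -0.758 -0.634]
 [-0.989 -0.117 -0.095]
 [-0.002  0.641 -0.767]] 42.31598082047105
```

View pics/w4.png

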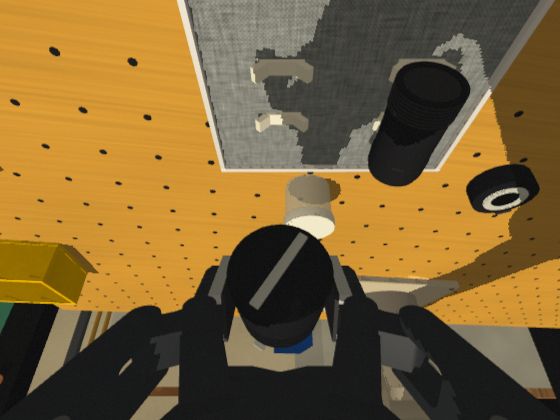

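```bash
python3 -m crank '[[[0,0,0.6,0,0,0,38],[0,0,0.6,0,0,0,38],[0,-0.3,0.2,0.15,-0.99,0,38],[0,-0.3,0,0.15,-0.99,0,38],[0,-0.3,0,0.15,-0.99,0,38],[0,-0.3,0,0.15,-0.99,0,38],[0,-0.3,0,0.15,-0.99,0,38],[0,-0.3,0,0.15,-0.99,0,38]]]'
python3 -m crank '[[[0,-0.3,0,0.15,-0.99,0,38],[0,-0.3,0,0.15,-0.99,0,38],[0,-0.3,0,0.15,-0.99,0,38],[0,-0.3,0,0.15,-0.99,0,38],[0,-0.3,0,0.15,-0.99,0,38],[0,-0.3,0,0.15,-0.99,0,38],[0,-0.3,0,0.15,-0.99,0,38],[0,0,0,0,0,0,38]]]'
python3 - <<'E'
from h import *
o=manip.get_obs();print(np.round(o['position'],4),np.round(o['joint_pos'],3),R.from_quat(o['ee_rot']).as_matrix().round(3),o['grip_width']*85.4)
E
```

```text
clock: 7.22
position: [0.4909, 0.1855, 0.2224]
ee_rot: [0.756, -0.649, -0.056, 0.066]
ft_force: [0.5, -1.0, -1.2]
grip_width: 0.5
clock: 8.22
position: [0.4894, 0.0586, 0.2219]
ee_rot: [0.74, -0.637, 0.141, -0.163]
ft_force: [-0.7, -0.6, -1.5]
grip_width: 0.5
[0.4894 0.0586 0.2219] [ 0.749 -0.321 -0.813  2.129 -0.352  0.821 -1.324] [[ 0.148 -0.897  0.417]
 [-0.989 -0.135  0.061]
 [ 0.001 -0.421 -0.907]] 42.72880596893961
```

```bash
python3 -m crank '[[[0,-1,0,0,0,0,38],[0,-1,0,0.15,-0.99,0,38],[0,-1,0,0.15,-0.99,0,38],[0.7,0,0,0.15,-0.99,0,38],[0.7,0,0,0.15,-0.99,0,38],[0.7,0,0,0.15,-0.99,0,38],[0,0,0,0,0,0,38]]]'
python3 - <<'E'
from h import *
o=manip.get_obs();print(np.round(o['position'],4),np.round(o['joint_pos'],3),R.from_quat(o['ee_rot']).as_matrix().round(3),o['grip_width']*85.4)
E
```

```text
clock: 9.1
position: [0.6182, -0.1175, 0.2209]
ee_rot: [0.688, -0.59, 0.273, -0.321]
ft_force: [-0.2, -0.3, -1.9]
grip_width: 0.5
[ 0.6182 -0.1175  0.2209] [ 0.582 -0.038 -0.275  2.178 -1.118  0.398 -0.187] [[ 0.153 -0.637  0.756]
 [-0.988 -0.096  0.119]
 [-0.003 -0.765 -0.644]] 42.665500973575654
```

```bash
python3 -m crank '[[[0,0,0,0,0,-1,38],[0,0,0,0,0,-1,38],[0,0,-0.3,0,0,-1,38],[0,0,-0.3,0,0,-1,38],[0,0,-0.3,0,0,0,38],[0,0,0,0,0,0,38]]]'
python3 - <<'E'
from h import *
o=manip.get_obs();print(np.round(o['position'],4),np.round(o['joint_pos'],3),R.from_quat(o['ee_rot']).as_matrix().round(3),o['grip_width']*85.4)
im,d=manip.camera('scene'); cv2.imwrite('pics/s5.png',cv2.resize(im[120:330,140:420],(800,600),interpolation=cv2.INTER_CUBIC))
im,d=manip.camera('wrist'); cv2.imwrite('pics/w5.png',im)
E
```

```text
clock: 9.85
position: [0.6114, -0.1246, 0.1813]
ee_rot: [-0.606, 0.68, -0.312, 0.269]
ft_force: [-0.3, -0.1, -1.0]
grip_width: 0.495
[ 0.6114 -0.1246  0.1813] [ 0.926 -0.023 -0.777  2.244 -0.351  0.068 -1.205] [[-0.121 -0.656  0.745]
 [-0.993  0.071 -0.099]
 [ 0.012 -0.751 -0.66 ]] 42.30872565176167
```

View pics/s5.png

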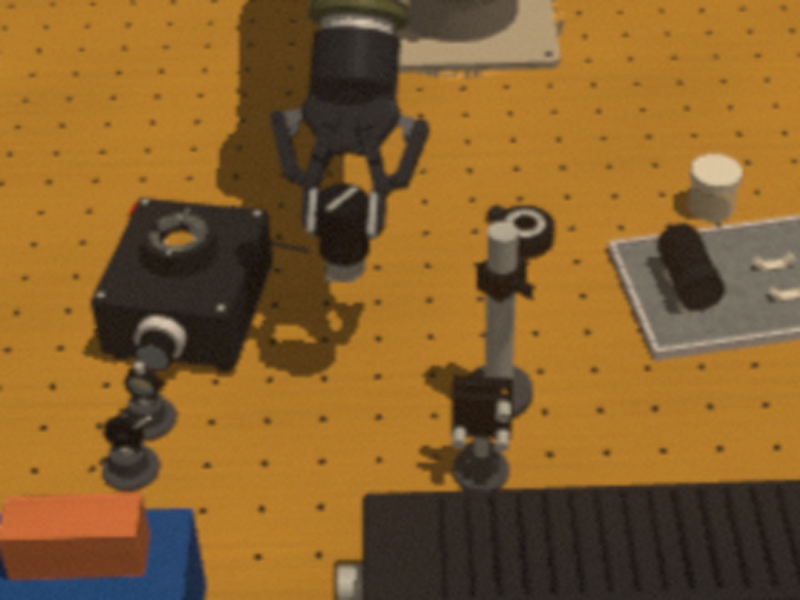

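View pics/w5.png

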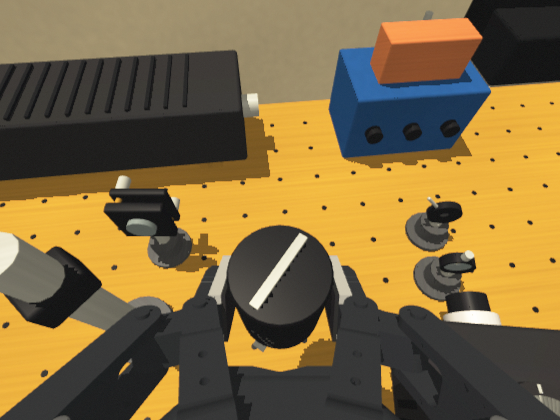

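```bash
python3 -m crank '[[[0,0,0.2,0,0,-1,38],[0,0,0.2,0,0,-1,38],[0,0,0,0,0,-1,38],[0,0,0,0,0,-1,38],[0,0,0,0,0,-1,38],[0,0,0,0,0,0,38]]]'
python3 - <<'E'
from h import *
o=manip.get_obs();print(np.round(o['position'],4),np.round(o['joint_pos'],3),R.from_quat(o['ee_rot']).as_matrix().round(3),o['grip_width']*85.4)
E
```

```text
clock: 10.7
position: [0.6079, -0.1206, 0.2043]
ee_rot: [-0.501, 0.76, -0.348, 0.226]
ft_force: [0.4, 0.6, -2.6]
grip_width: 0.495
[ 0.6079 -0.1206  0.2043] [ 1.548 -0.235 -1.467  2.199  0.469  0.187 -2.418] [[-0.396 -0.604  0.692]
 [-0.918  0.256 -0.302]
 [ 0.005 -0.755 -0.656]] 42.24380463885475
```

```bash
cat > kin.py <<'E'
import numpy as np
from scipy.optimize import least_squares
from scipy.spatial.transform import Rotation as R
S=[([1.274,.333,-.065,1.461,.022,1.35,-.088],[.169,-.601,.231],[.797,-.604,-.001,0]),
([.199,.37,-1.007,1.507,.313,1.438,-2.238],[.5018,.2848,.2609],[.759,-.652,0,.001]),
([-.067,.858,-.874,.976,.304,1.963,-2.235],[.5388,.2967,.2237],[.732,-.63,-.17,.197]),
([-.038,.949,-.844,1.159,.359,1.724,-2.228],[.526,.298,.08],[.732,-.629,-.169,.198]),
([-.054,1.074,-.821,1.144,.324,1.768,-2.227],[.491,.2943,.023],[.713,-.612,-.223,.259]),
([.749,-.321,-.813,2.129,-.352,.821,-1.324],[.4894,.0586,.2219],[.74,-.637,.141,-.163]),
([.582,-.038,-.275,2.178,-1.118,.398,-.187],[.6182,-.1175,.2209],[.688,-.59,.273,-.321]),
([.926,-.023,-.777,2.244,-.351,.068,-1.205],[.6114,-.1246,.1813],[-.606,.68,-.312,.269]),
([1.548,-.235,-1.467,2.199,.469,.187,-2.418],[.6079,-.1206,.2043],[-.501,.76,-.348,.226])]
LO=np.array([-2.6,-.5,-1.47,.16,-1.27,.06,-2.6]);HI=np.array([2.6,2.12,1.34,2.42,4.41,2.06,2.6])
def fk(q,p):
    Z=lambda a:R.from_euler('z',a);Y=lambda a:R.from_euler('y',a)
    s=SG
    T=Z(s[0]*q[0]); x=np.array([0,0,p[0]])+T.apply([p[1],0,0]); T=T*Y(q[1])
    T=T*Z(s[1]*q[2]); x=x+T.apply([p[2],0,p[3]]); T=T*Y(q[3]); x=x+T.apply([p[4],0,p[5]])
    T=T*Z(s[2]*q[4])*Y(q[5]); x=x+T.apply([p[6],0,p[7]]); T=T*Z(s[3]*q[6]+p[8]); return x,T
SG=[-1,-1,-1,-1]
def fit():
    global SG
    import itertools; best=None
    for sg in itertools.product([-1,1],repeat=4):
        SG=sg
        for y0 in (0,1.57,3.14,-1.57):
            def f(p):
                r=[]
                for q,x,h in S:
                    a,T=fk(q,p); r+=list(a-x); r+=list(.3*(T.inv()*R.from_quat(h)).as_rotvec())
                return r
            s=least_squares(f,[.35,0,0,.4,0,.4,0,.3,y0])
            if best is None or s.cost<best[0]: best=(s.cost,sg,s.x,np.array(f(s.x)))
    return best
if __name__=='__main__':
    b=fit(); print(b[0],b[1],b[2].round(4)); print(b[3].reshape(-1,6).round(4))
E
python3 kin.py
```

```text
0.0014956857009608506 (-1, -1, -1, -1) [ 0.2187  0.0428 -0.0045  0.4117 -0.0271  0.4337 -0.0187  0.3157  3.1415]
[[ 0.0396  0.017  -0.0067 -0.0002  0.      0.0004]
 [-0.0023 -0.0016 -0.0054 -0.0001  0.0003  0.0002]
 [-0.0062 -0.0005 -0.0072  0.0002 -0.0002 -0.0001]
 [ 0.0038  0.0023  0.0073 -0.0003 -0.0001  0.0001]
 [ 0.0095  0.0036  0.0107 -0.0001  0.0001  0.    ]
 [ 0.0105  0.0068 -0.0053 -0.0002 -0.0001 -0.0001]
 [ 0.005   0.0067 -0.0031 -0.0001 -0.0002 -0.0004]
 [ 0.0055  0.0021  0.0105 -0.0001 -0.0002 -0.0001]
 [-0.0152  0.0056 -0.0007 -0.0001  0.0002 -0.0001]]
```

```bash
cat > kin2.py <<'E'
from kin import *
Z=lambda a:R.from_euler('z',a);Y=lambda a:R.from_euler('y',a)
def rots(q):
    T=Z(-q[0]);o=[T];T=T*Y(q[1]);o.append(T);T=T*Z(-q[2]);o.append(T);T=T*Y(q[3]);o.append(T);T=T*Z(-q[4]);o.append(T);T=T*Y(q[5]);o.append(T);T=T*Z(-q[6]+np.pi);o.append(T);return o
# linear: x = base + sum R_i v_i ; solve with mild ridge
def design(q): return np.hstack([np.eye(3)[:,[2]]]+[rots(q)[i].as_matrix() for i in (0,2,4,6)])
A=np.vstack([design(q) for q,_,_ in S]); b=np.hstack([x for _,x,_ in S])
p0=np.zeros(13); p0[0]=.3; p0[6]=.41;p0[9]=.43;p0[12]=.3
lam=2e-3
P=p0+np.linalg.solve(A.T@A+lam**2*np.eye(13),A.T@(b-A@p0))
def fk2(q): return design(q)@P, rots(q)[-1]
def ik(x,Rt,q0=None,n=60,seed=0,w=0.0,lo=LO+.05,hi=HI-.05):
    rng=np.random.default_rng(seed);out=[]
    for k in range(n):
        s=np.clip(q0,lo+1e-3,hi-1e-3) if (q0 is not None and k==0) else rng.uniform(lo,hi)
        f=lambda q:np.r_[fk2(q)[0]-x,.3*(fk2(q)[1].inv()*Rt).as_rotvec(), 0 if q0 is None else w*(q-q0)]
        r=least_squares(f,s,bounds=(lo,hi),max_nfev=60)
        e=np.linalg.norm(np.r_[fk2(r.x)[0]-x,.3*(fk2(r.x)[1].inv()*Rt).as_rotvec()])
        if e<3e-3: out.append(r.x)
    return out
if __name__=='__main__':
    print(P.round(4)); print((A@P-b).reshape(-1,3).round(4))
E
python3 kin2.py
```

```text
[ 2.794e-01 -3.000e-04 -2.190e-02 -2.060e-02 -5.000e-04 -2.390e-02
  4.486e-01  3.000e-04 -0.000e+00  4.906e-01 -1.000e-04 -1.000e-04
  3.433e-01]
[[-0.     -0.0001 -0.0005]
 [ 0.      0.0002 -0.0002]
 [-0.0001 -0.      0.0002]
 [ 0.0001  0.      0.0001]
 [ 0.0002 -0.0002  0.0002]
 [ 0.0001  0.0005 -0.    ]
 [-0.0002 -0.0002  0.0001]
 [-0.0002 -0.0001 -0.    ]
 [ 0.0001 -0.0002  0.0002]]
```

```bash
cat > s.py <<'E'
from kin2 import *
def tgt(h,t):
    a=np.array([np.cos(h),np.sin(h),0]);z=a*np.sin(t)+np.array([0,0,-np.cos(t)])
    x=np.array([a[1],-a[0],0]);y=np.cross(z,x);return R.from_matrix(np.array([x,y,z]).T)
q0=np.array([.582,-.038,-.275,2.178,-1.118,.398,-.187])
for (px,py) in [(.6,-.11),(.7,-.12),(.5,-.06)]:
  for t in (50,42):
    for h in (-40,-20,0,20,40):
      Rt=tgt(np.radians(h),np.radians(t)); 
      s=ik(np.array([px,py,.05]),Rt,q0,n=14,w=.0005)
      if s: 
        s=sorted(s,key=lambda q:np.abs(q-q0).max()); print(px,py,t,h,len(s),s[0].round(2), s[-1].round(2))
E
time python3 s.py
```

```text
0.6 -0.11 50 -40 3 [-0.05  0.33 -0.22  2.25  1.64  0.74  2.36] [-0.05  0.33 -0.22  2.25  1.64  0.74  2.36]
0.6 -0.11 50 -20 3 [ 0.23  0.25 -0.32  2.36  2.24  0.48  2.19] [ 0.23  0.25 -0.32  2.36  2.24  0.48  2.19]
0.6 -0.11 50 0 3 [ 1.1   0.4  -0.94  2.34  2.93  0.3   2.14] [ 0.8   0.3  -0.63  2.35  3.24  0.31  1.73]
0.6 -0.11 50 20 13 [ 1.43  0.63 -1.12  2.2  -1.22  0.11  0.55] [-0.43  0.49  0.92  2.29  4.36  0.91  0.73]
0.6 -0.11 50 40 11 [ 1.14  0.56 -0.71  2.03 -0.95  0.59  0.49] [-0.49  1.08  1.29  2.1   4.35  1.66  0.73]
0.6 -0.11 42 -40 8 [-1.28  0.75  1.29  2.25 -0.75  0.19 -1.83] [-1.28  0.75  1.29  2.25 -0.75  0.19 -1.83]
0.6 -0.11 42 -20 3 [-0.33  0.2   0.31  2.31  1.83  0.21  2.55] [-1.06  0.41  1.13  2.34  3.93  0.11  0.31]
0.6 -0.11 42 0 1 [-0.54  0.26  0.76  2.33  4.29  0.29  0.47] [-0.54  0.26  0.76  2.33  4.29  0.29  0.47]
0.6 -0.11 42 20 10 [ 1.03  0.37 -0.73  2.16 -1.06  0.26  0.16] [ 1.38  0.58 -1.14  2.15  0.09  0.17 -0.85]
0.6 -0.11 42 40 9 [ 0.97  0.46 -0.58  2.   -0.82  0.59  0.26] [ 1.46  0.81 -1.23  1.98  0.17  0.49 -0.51]
0.7 -0.12 50 -40 11 [-1.16  1.01  1
[... 585 characters left out ...]
  -0.71  0.27 -1.88]
0.7 -0.12 42 0 3 [ 1.27  1.03 -1.42  2.    1.74  0.7  -2.55] [-0.83  0.82  1.22  2.1   4.36  0.74  0.03]
0.7 -0.12 42 20 11 [ 0.58  0.46 -0.32  1.95 -1.09  0.34  0.08] [-0.67  1.    1.29  2.01  4.36  1.19  0.27]
0.7 -0.12 42 40 9 [ 0.57  0.55 -0.22  1.78 -0.93  0.68  0.24] [ 1.23  0.91 -1.14  1.74  0.26  0.55 -0.61]
0.5 -0.06 50 40 9 [ 1.24  0.37 -0.74  2.29 -1.19  0.63  0.72] [ 1.62  0.59 -1.16  2.28 -0.75  0.44  0.4 ]
0.5 -0.06 42 -40 3 [ 0.61  0.24 -1.03  2.37  1.41  0.84  2.53] [ 0.61  0.24 -1.03  2.37  1.41  0.84  2.53]
0.5 -0.06 42 40 9 [ 0.73  0.22 -0.29  2.29 -1.15  0.66  0.53] [ 1.49  0.43 -1.1   2.25 -0.68  0.47  0.19]
real	2m30.461s
user	2m30.763s
sys	0m0.200s
```

```bash
python3 -m crank '[[[0,0,0.1,0,0,1,38],[0,0,0.1,0,0,1,38],[0,0,0.1,0,0,1,38],[0,0,0,0,0,1,38],[0,0,0,0,0,1,38],[0,0,0,0,0,1,38],[0,0,0,0,0,1,38],[0,0,0,0,0,0,38]]]'
python3 - <<'E'
from h import *
o=manip.get_obs();print(np.round(o['position'],4),np.round(o['joint_pos'],3),R.from_quat(o['ee_rot']).as_matrix().round(3),o['grip_width']*85.4)
E
python3 -m crank '[[[0,0,0,0,0,1,38],[0,0,0,0,0,1,38],[0,0,0,0,0,1,38],[0,0,0,0,0,1,38],[0,0,0,0,0,1,38],[0,0,0,0,0,1,38],[0,0,0,0,0,0,38],[0,0,0,0,0,0,38]]]'
python3 - <<'E'
from h import *
o=manip.get_obs();print(np.round(o['position'],4),np.round(o['joint_pos'],3),R.from_quat(o['ee_rot']).as_matrix().round(3),o['grip_width']*85.4)
E
```

```text
clock: 11.7
position: [0.6038, -0.1223, 0.2197]
ee_rot: [-0.632, 0.657, -0.298, 0.283]
ft_force: [0.5, 0.4, -2.4]
grip_width: 0.501
[ 0.6038 -0.1223  0.2197] [ 0.239 -0.123 -0.053  2.244 -0.56   0.208 -0.924] [[-0.04  -0.661  0.749]
 [-0.999  0.022 -0.034]
 [ 0.006 -0.75  -0.662]] 42.80085499527514
clock: 12.7
position: [0.6026, -0.1232, 0.2187]
ee_rot: [0.776, -0.48, 0.217, -0.347]
ft_force: [0.2, 0.7, -2.1]
grip_width: 0.499
[ 0.6026 -0.1232  0.2187] [ 0.092  0.038  0.379  2.093 -1.085  0.757  0.096] [[ 0.445 -0.594  0.67 ]
 [-0.895 -0.299  0.33 ]
 [ 0.005 -0.747 -0.665]] 42.61743388621419
```

```bash
python3 -m crank '[[[-0.1,0.14,-0.5,0,0,0.7,38],[-0.1,0.14,-0.5,0,0,0.7,38],[-0.1,0.14,-0.5,0,0,0.7,38],[-0.1,0.14,-0.5,0.17,-0.25,0.7,38],[0,0,0,0,0,0,38],[0,0,0,0,0,0,38]]]'
python3 - <<'E'
from h import *
o=manip.get_obs();Rm=R.from_quat(o['ee_rot']).as_matrix();print(np.round(o['position'],4),np.round(o['joint_pos'],3),Rm.round(3),o['grip_width']*85.4)
# lamp axis: in tool frame at grasp = R_g^T a
Rg=R.from_quat([0.713,-0.613,-0.223,0.258]).as_matrix(); a=Rg.T@np.array([.989,.148,0]); a/=np.linalg.norm(a); print('lamp axis',(Rm@a).round(3))
im,d=manip.camera('scene'); cv2.imwrite('pics/s6.png',cv2.resize(im[120:330,140:420],(800,600),interpolation=cv2.INTER_CUBIC))
E
```

```text
clock: 13.45
position: [0.5812, -0.0962, 0.1119]
ee_rot: [0.822, -0.394, 0.18, -0.369]
ft_force: [-0.7, -0.5, -2.3]
grip_width: 0.495
[ 0.5812 -0.0962  0.1119] [ 0.381  0.258  0.122  2.12  -1.254  0.843  0.531] [[ 0.624 -0.515  0.587]
 [-0.781 -0.417  0.465]
 [ 0.005 -0.749 -0.663]] 42.29129116935526
lamp axis [0.02  0.021 1.   ]
```

View pics/s6.png

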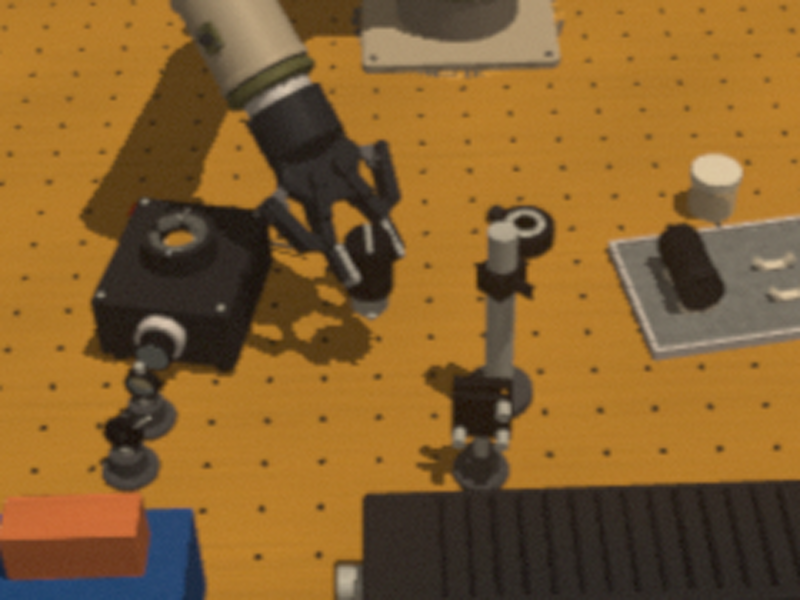

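```bash
python3 -m crank '[[[0,0,-0.25,0,0,0.5,38],[0,0,-0.25,0,0,0.5,38],[0,0,-0.2,0,0,0,38],[0,0,0,0,0,0,38]]]'
python3 - <<'E'
from h import *
o=manip.get_obs();Rm=R.from_quat(o['ee_rot']).as_matrix();print(np.round(o['position'],4),np.round(o['joint_pos'],3),o['ft_force'])
Rg=R.from_quat([0.713,-0.613,-0.223,0.258]).as_matrix(); a=Rg.T@np.array([.989,.148,0]); a/=np.linalg.norm(a); print('lamp axis',(Rm@a).round(3))
E
```

```text
clock: 14.0
position: [0.5809, -0.095, 0.0689]
ee_rot: [0.839, -0.357, 0.163, -0.376]
ft_force: [0.2, 0.4, -1.1]
grip_width: 0.498
[ 0.5809 -0.095   0.0689] [ 0.456  0.379  0.058  2.077 -1.253  0.874  0.656] [ 0.19898389  0.38089066 -1.13246002]
lamp axis [0.019 0.023 1.   ]
```

```bash
python3 -m crank '[[[0,0,-0.1,0,0,0,38],[0,0,-0.1,0,0,0,38],[0,0,0,0,0,0,38]]]' | grep -E 'pos|ft'
python3 -m crank '[[[0,0,-0.05,0,0,0,38],[0,0,0,0,0,0,38]]]'| grep -E 'pos|ft'
python3 -m crank '[[[0,0,-0.04,0,0,0,38],[0,0,0,0,0,0,38]]]'| grep -E 'pos|ft'
python3 - <<'E'
from h import *
im,d=manip.camera('scene'); cv2.imwrite('pics/s7.png',cv2.resize(im[180:270,210:330],(800,600),interpolation=cv2.INTER_CUBIC))
E
```

```text
position: [0.5806, -0.0956, 0.0566]
ft_force: [-0.4, -0.8, -1.5]
position: [0.5807, -0.0957, 0.0538]
ft_force: [-0.4, -0.5, -1.4]
position: [0.5807, -0.0956, 0.0513]
ft_force: [0.6, 0.1, -1.3]
```

View pics/s7.png

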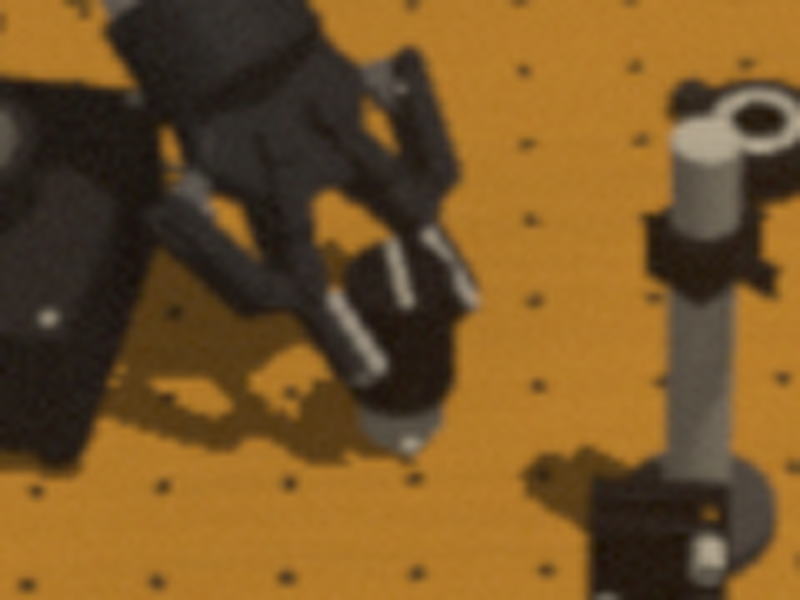

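```bash
for i in 1 2; do :; done
python3 -m crank '[[[0,0,-0.04,0,0,0,38],[0,0,0,0,0,0,38]]]'| grep -E 'pos|ft'
python3 -m crank '[[[0,0,-0.04,0,0,0,38],[0,0,0,0,0,0,38]]]'| grep -E 'pos|ft'
```

```text
position: [0.5809, -0.0957, 0.0492]
ft_force: [0.1, 0.3, -0.0]
position: [0.5815, -0.0953, 0.0491]
ft_force: [-11.8, -2.3, 21.8]
```

```bash
python3 -m crank '[[[0,0,0.03,0,0,0,38],[0,0,0,0,0,0,38],[0,0,0,0,0,0,48],[0,0,0,0,0,0,60],[0,0,0,0,0,0,72],[0,0,0,0,0,0,72],[0,0,0,0,0,0,72]]]'
python3 - <<'E'
from h import *
im,d=manip.camera('scene'); cv2.imwrite('pics/s8.png',cv2.resize(im[180:270,210:330],(800,600),interpolation=cv2.INTER_CUBIC))
im,d=manip.camera('wrist'); cv2.imwrite('pics/w8.png',im)
E
```

```text
clock: 16.3
position: [0.5808, -0.0956, 0.0485]
ee_rot: [0.839, -0.357, 0.163, -0.377]
ft_force: [-0.7, -0.8, 0.7]
grip_width: 0.843
```

View pics/s8.png

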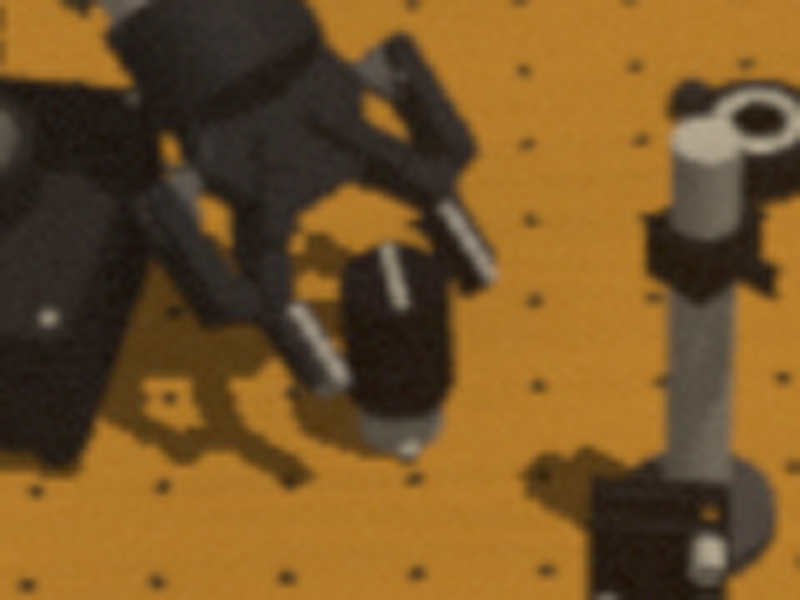

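View pics/w8.png

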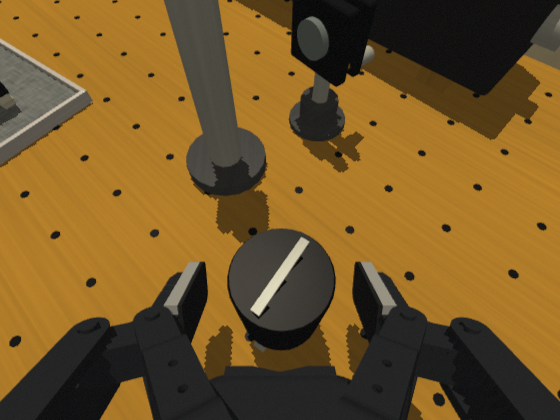

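```bash
python3 -m crank '[[[-0.27,-0.26,0.33,0,0,0,72],[-0.27,-0.26,0.33,0,0,0,72],[-0.27,-0.26,0.33,0,0,0,72],[-0.1,-0.1,0.6,-0.69,0.72,0,72],[0,0,0.6,-0.69,0.72,0,72],[0,0,0.5,-0.69,0.72,0,72],[0.1,0.1,0,-0.69,0.72,0,72],[0.1,0.1,0,-0.69,0.72,0,72]]]' | grep pos
python3 -m crank '[[[0.15,0.1,0,-0.69,0.72,0,72],[0.15,0.1,0,-0.69,0.72,0,72],[0.15,0.1,0,-0.69,0.72,0,72],[0.15,0.1,0,-0.69,0.72,0,72],[0.1,0.1,0,-0.4,0.42,0,72],[0,0,0,0,0,0,72]]]'
python3 - <<'E'
from h import *
o=manip.get_obs();Rm=R.from_quat(o['ee_rot']).as_matrix();print(np.round(o['position'],4),np.round(o['joint_pos'],3),Rm.round(3))
im,d=manip.camera('wrist'); cv2.imwrite('pics/w9.png',im)
im,d=manip.camera('top'); cv2.imwrite('pics/t9.png',cv2.resize(im[110:290,180:420],(800,600),interpolation=cv2.INTER_CUBIC))
import pickle; pickle.dump(o,open('pics/w9.pkl','wb'))
E
```

```text
position: [0.5384, -0.1365, 0.2108]
clock: 18.15
position: [0.5807, -0.1046, 0.2094]
ee_rot: [0.921, -0.39, 0.004, -0.005]
ft_force: [0.5, -0.3, -0.3]
grip_width: 0.843
[ 0.5807 -0.1046  0.2094] [ 0.156  0.262 -0.06   1.596  0.008  1.274 -0.705] [[ 0.696 -0.718  0.011]
 [-0.718 -0.696  0.007]
 [ 0.002 -0.013 -1.   ]]
```

View pics/w9.png

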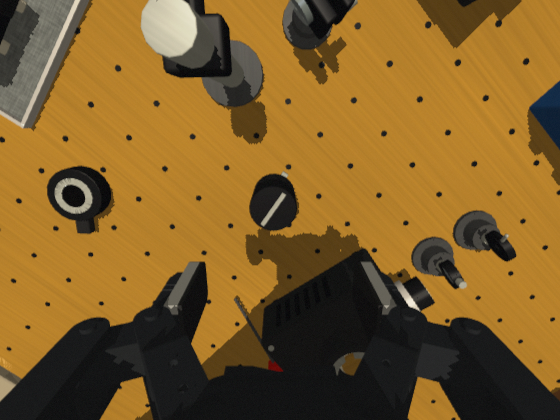

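View pics/t9.png

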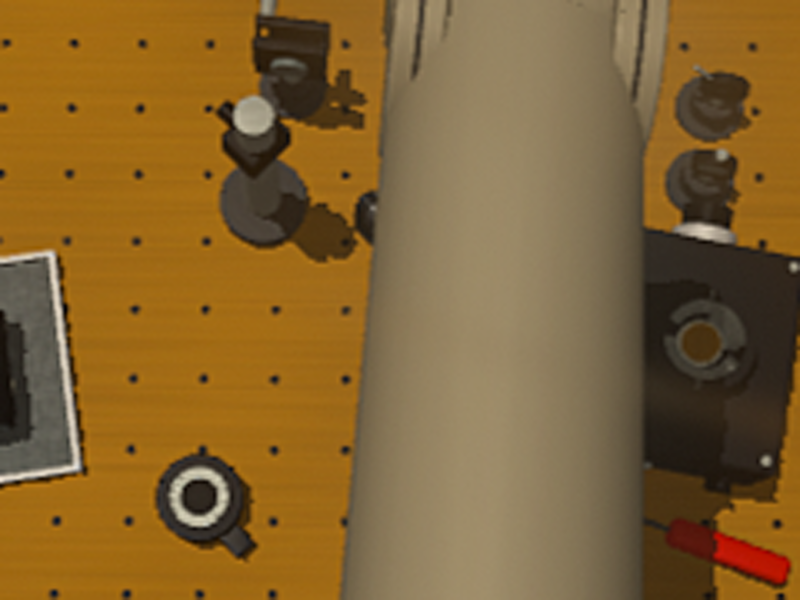

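```bash
cat > meas.py <<'E'
from h import *
def barpose(im,o,c,z=.084,rad=25,thr=120):
    hsv=cv2.cvtColor(im,cv2.COLOR_BGR2HSV); m=np.zeros(im.shape[:2],np.uint8)
    cv2.circle(m,c,rad,255,-1); m[(hsv[...,2]<thr)|(hsv[...,1]>90)]=0
    n,l,s,ce=cv2.connectedComponentsWithStats(m); k=1+np.argmin([np.hypot(*(ce[i]-c))-(s[i,4]>15)*100 for i in range(1,n)])
    pts=np.argwhere(l==k)[:,::-1]
    W=np.array([plane('wrist',u,v,z,o)[:2] for u,v in pts])
    mu=W.mean(0);w,V=np.linalg.eigh(np.cov((W-mu).T)); a=V[:,1]; p=(W-mu)@a
    return mu,np.degrees(np.arctan2(a[1],a[0]))%180,np.ptp(p),len(pts)
E
python3 - <<'E'
from meas import *; import pickle
im=cv2.imread('pics/w9.png');o=pickle.load(open('pics/w9.pkl','rb'))
print(barpose(im,o,(273,210)))
T=R.from_quat(o['ee_rot']); print(proj('wrist',o['position'],o))
cv2.imwrite('pics/w9z.png',cv2.resize(im[160:250,220:340],(800,600),interpolation=cv2.INTER_CUBIC))
cv2.imwrite('pics/w9s.png',cv2.resize(im[240:390,220:420],(800,600),interpolation=cv2.INTER_CUBIC))
E
```

```text
(array([ 0.57131329, -0.10523806]), np.float64(9.583218546604968), np.float64(0.036098318935469415), 168)
[279.99891139 269.07587518]
```

View pics/w9z.png

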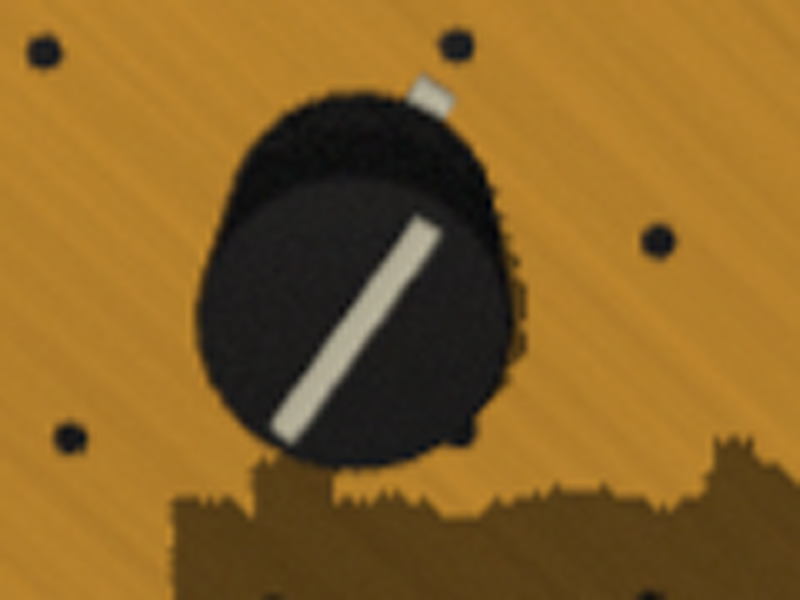

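```bash
python3 -m crank '[[[-0.37,-0.97,0.13,-0.08,0.126,0,72],[-0.37,-0.97,0.13,0,0,0,72],[-0.37,-0.97,0.13,0,0,0,72],[0,0,0,0,0,0,72],[0,0,0,0,0,0,72]]]'
python3 - <<'E'
from h import *
o=manip.get_obs();Rm=R.from_quat(o['ee_rot']).as_matrix();print(np.round(o['position'],4),np.round(o['joint_pos'],3),Rm.round(3))
im,d=manip.camera('wrist'); cv2.imwrite('pics/w10.png',im)
import pickle; pickle.dump(o,open('pics/w10.pkl','wb'))
print(proj('wrist',[.506,-.28,.106],o)); cv2.imwrite('pics/w10z.png',cv2.resize(im[150:270,200:360],(800,600),interpolation=cv2.INTER_CUBIC))
E
```

```text
clock: 18.88
position: [0.5133, -0.2805, 0.2333]
ee_rot: [0.92, -0.392, 0.001, -0.0]
ft_force: [0.4, 0.6, -0.8]
grip_width: 0.844
[ 0.5133 -0.2805  0.2333] [ 0.376  0.24   0.055  1.575 -0.014  1.327 -0.373] [[ 0.693 -0.721  0.001]
 [-0.721 -0.693 -0.   ]
 [ 0.001 -0.001 -1.   ]]
[273.78012388 204.22701732]
```

View pics/w10z.png

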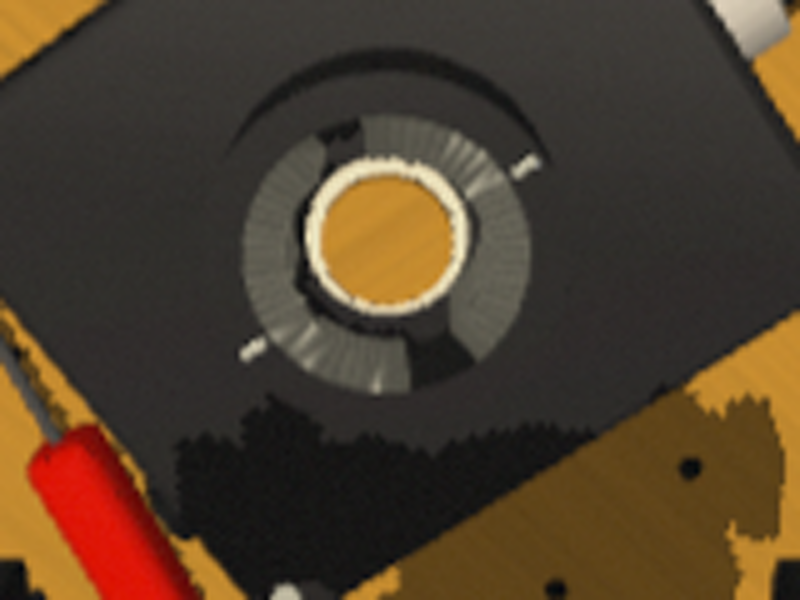

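```bash
cat > sock.py <<'E'
from h import *
def ticks(im,o,c,r0=22,r1=42,z=.1065,thr=150):
    hsv=cv2.cvtColor(im,cv2.COLOR_BGR2HSV); m=((hsv[...,2]>thr)&(hsv[...,1]<90)).astype(np.uint8)
    n,l,s,ce=cv2.connectedComponentsWithStats(m)
    out=[]
    for i in range(1,n):
        W=plane('wrist',*ce[i],z,o)[:2]
        if .025<np.hypot(*(W-c))<.037 and s[i,4]>=4: out.append((W,s[i,4],ce[i].round(1)))
    return out
E
python3 - <<'E'
from sock import *; import pickle
im=cv2.imread('pics/w10.png');o=pickle.load(open('pics/w10.pkl','rb'))
t=ticks(im,o,np.array([.505,-.282]))
for k in t: print(k)
if len(t)==2:
    a,b=t[0][0],t[1][0]; print((a+b)/2,np.degrees(np.arctan2(*(a-b)[::-1]))%180, np.hypot(*(a-b)))
# ring circle via gray ring: points on zoom
for u,v in [(243,250),(530,250),(385,113),(390,393),(340,125),(440,355)]: print(plane('wrist',200+u/5,150+v/5,.106,o)[:2].round(4))
d=manip.camera('wrist')[1] if 0 else None
E
```

```text
(array([ 0.53972847, -0.28585148]), np.int32(8), array([304.6, 182.6]))
(array([ 0.53032762, -0.28210072]), np.int32(5), array([294.2, 187.2]))
(array([ 0.48051267, -0.27414255]), np.int32(10), array([250.2, 219.2]))
[ 0.4931 -0.2607]
[ 0.5291 -0.2983]
[ 0.5292 -0.2619]
[ 0.4914 -0.2993]
[ 0.5221 -0.2577]
[ 0.5033 -0.3007]
```

```bash
python3 -m crank '[[[0,0,0,0,0,1,72],[0,0,0,0,0,1,72],[0,0,0,0,0,1,72],[0,0,0,0,0,1,72],[0,0,0,0,0,1,72],[0,0,0,0,0,1,72],[0,0,0,0,0,1,72],[0,0,0,0,0,1,72]]]'|grep ee
python3 -m crank '[[[0,0,0,0,0,1,72],[0,0,0,0,0,1,72],[0,0,0,0,0,1,72],[0,0,0,0,0,1,72],[0,0,0,0,0,0,72],[0,0,0,0,0,0,72]]]'
python3 - <<'E'
from sock import *
import pickle
o=manip.get_obs();Rm=R.from_quat(o['ee_rot']).as_matrix();print(np.round(o['position'],4),np.round(o['joint_pos'],3),Rm.round(3))
im,d=manip.camera('wrist'); cv2.imwrite('pics/w11.png',im); np.save('pics/w11.npy',d)
pickle.dump(o,open('pics/w11.pkl','wb'))
c=proj('wrist',[.5104,-.28,.106],o); print(c); c=c.astype(int)
for t in ticks(im,o,np.array([.5104,-.28]),thr=130): print(t)
x,y=c[0]-80,c[1]-60; print(x,y)
cv2.imwrite('pics/w11z.png',cv2.resize(im[y:y+120,x:x+160],(800,600),interpolation=cv2.INTER_CUBIC))
E
```

```text
ee_rot: [0.999, -0.05, 0.0, -0.0]
clock: 20.68
position: [0.5141, -0.2795, 0.2331]
ee_rot: [0.993, 0.121, 0.0, -0.0]
ft_force: [-0.6, 0.9, 0.1]
grip_width: 0.843
[ 0.5141 -0.2795  0.2331] [ 0.466  0.244 -0.055  1.569  0.013  1.329  0.653] [[ 0.971  0.24   0.001]
 [ 0.24  -0.971  0.   ]
 [ 0.001 -0.    -1.   ]]
[275.47194705 198.72704044]
(array([ 0.48048791, -0.27425203]), np.int32(11), array([244.4, 185.2]))
(array([ 0.49099416, -0.29594552]), np.int32(4), array([250.8, 210.2]))
(array([ 0.53957547, -0.28609188]), np.int32(11), array([304.8, 212.4]))
195 138
```

View pics/w11z.png

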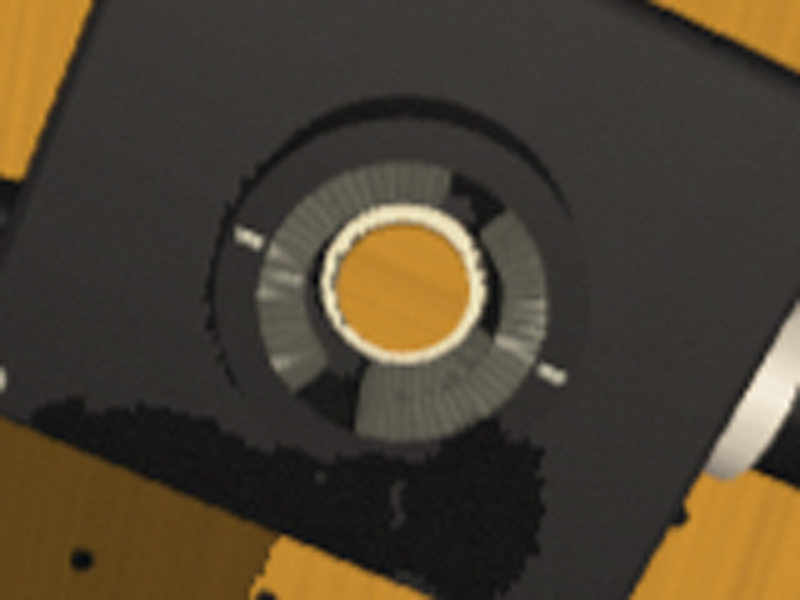

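```bash
python3 -m crank '[[[0.318,0.968,-0.18,0,0,-1,72],[0.318,0.968,-0.18,0,0,-1,72],[0.318,0.968,-0.18,0,0,-1,72],[0,0,0,0,0,-1,72],[0,0,0,0,0,-1,72],[0,0,0,0,0,-1,72],[0,0,0,0,0,0,72],[0,0,0,0,0,0,72]]]'
python3 - <<'E'
from meas import *
o=manip.get_obs();Rm=R.from_quat(o['ee_rot']).as_matrix();print(np.round(o['position'],4),np.round(o['joint_pos'],3),Rm.round(3))
im,d=manip.camera('wrist'); cv2.imwrite('pics/w12.png',im)
c=proj('wrist',[.5713,-.1052,.084],o); print(c); print(barpose(im,o,tuple(int(i) for i in c)))
E
```

```text
clock: 21.72
position: [0.5711, -0.1058, 0.2008]
ee_rot: [0.99, -0.139, 0.0, 0.0]
ft_force: [-0.8, -1.0, -0.5]
grip_width: 0.848
[ 0.5711 -0.1058  0.2008] [ 0.2    0.257 -0.114  1.622  0.031  1.264 -0.197] [[ 0.961 -0.275  0.001]
 [-0.275 -0.961 -0.   ]
 [ 0.001  0.    -1.   ]]
[279.68264724 201.69512287]
(array([ 0.57101677, -0.10545902]), np.float64(9.850734255696267), np.float64(0.03590621265402385), 195)
```

```bash
python3 -m crank '[[[0,0.007,-0.67,0,0,0,72],[0,0,-0.67,0,0,0,72],[0,0,-0.67,0,0,0,72],[0,0,-0.67,0,0,0,72],[0,0,0,0,0,0,72],[0,0,0,0,0,0,72]]]'
python3 -m crank '[[[0,0,0,0,0,0,55],[0,0,0,0,0,0,38],[0,0,0,0,0,0,38],[0,0,0,0,0,0,38],[0,0,0,0,0,0,38],[0,0,0,0,0,0,38]]]' 90
python3 - <<'E'
from meas import *
o=manip.get_obs();Rm=R.from_quat(o['ee_rot']).as_matrix();print(np.round(o['position'],4),np.round(o['joint_pos'],3),Rm.round(3))
im,d=manip.camera('wrist'); cv2.imwrite('pics/w13.png',im)
c=proj('wrist',[.5713,-.1052,.084],o); print(c); print(barpose(im,o,tuple(int(i) for i in c),rad=55))
E
```

```text
clock: 22.52
position: [0.5721, -0.1057, 0.0416]
ee_rot: [0.99, -0.139, 0.001, 0.0]
ft_force: [0.3, -0.1, -0.1]
grip_width: 0.844
clock: 23.28
position: [0.572, -0.1057, 0.0418]
ee_rot: [0.99, -0.14, 0.002, 0.0]
ft_force: [-2.7, 1.3, 8.3]
grip_width: 0.495
[ 0.572  -0.1057  0.0418] [ 0.196  0.416 -0.112  1.772  0.056  0.953 -0.218] [[ 0.961 -0.277  0.003]
 [-0.277 -0.961 -0.001]
 [ 0.003 -0.    -1.   ]]
[278.38031182 322.80130366]
(array([ 0.58472293, -0.10192839]), np.float64(7.221844106439221), np.float64(0.003975659823205951), 34)
```

View pics/w13.png

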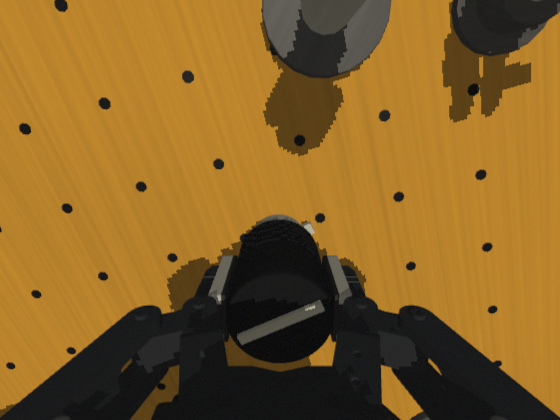

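```bash
python3 -m crank '[[[0,0,0.8,0,0,0,38],[0,0,0.8,0,0,0,38],[0,0,0.8,0,0,1,38],[-0.344,-0.969,0,0,0,1,38],[-0.344,-0.969,0,0,0,1,38],[-0.344,-0.969,0,0,0,1,38],[0,0,0,0,0,1,38],[0,0,0,0,0,1,38]]]'
python3 -m crank '[[[0,0,0,0,0,1,38],[0,0,0,0,0,1,38],[0,0,0,0,0,1,38],[0,0,0,0,0,1,38],[0,0,0,0,0,1,38],[0,0,0,0,0,0.8,38],[0,0,0,0,0,0,38],[0,0,0,0,0,0,38]]]'
python3 - <<'E'
from meas import *
o=manip.get_obs();Rm=R.from_quat(o['ee_rot']).as_matrix();print(np.round(o['position'],4),np.round(o['joint_pos'],3),Rm.round(3),np.degrees(np.arctan2(Rm[1,0],Rm[0,0])))
im,d=manip.camera('wrist'); cv2.imwrite('pics/w14.png',im)
hsv=cv2.cvtColor(im,cv2.COLOR_BGR2HSV)
m=np.zeros(im.shape[:2],np.uint8); m[290:352,230:330]=((hsv[...,2]>75)&(hsv[...,1]<90))[290:352,230:330]
n,l,s,ce=cv2.connectedComponentsWithStats(m); print(s[1:],ce[1:])
k=1+np.argmax(s[1:,4]); p=np.argwhere(l==k)[:,::-1]
z=o['position'][2]+.0422; W=np.array([plane('wrist',u,v,z,o)[:2] for u,v in p]); mu=W.mean(0); w,V=np.linalg.eigh(np.cov((W-mu).T)); a=V[:,1]
print(mu,np.degrees(np.arctan2(a[1],a[0]))%180,np.ptp((W-mu)@a))
im,d=manip.camera('scene'); cv2.imwrite('pics/s14.png',cv2.resize(im[150:270,140:300],(800,600),interpolation=cv2.INTER_CUBIC))
E
```

```text
clock: 24.32
position: [0.5086, -0.2808, 0.1845]
ee_rot: [0.993, 0.122, 0.001, 0.0]
ft_force: [0.1, -0.0, -1.8]
grip_width: 0.497
clock: 25.32
position: [0.5091, -0.28, 0.1842]
ee_rot: [0.931, 0.365, 0.001, 0.0]
ft_force: [0.1, -0.4, -1.2]
grip_width: 0.496
[ 0.5091 -0.28    0.1842] [ 0.53   0.27  -0.125  1.641  0.035  1.232  1.146] [[ 0.733  0.68   0.001]
 [ 0.68  -0.733  0.   ]
 [ 0.001  0.    -1.   ]] 42.85187397216808
[[ 237  300   88   45 1112]] [[280.7221223  321.80035971]]
[ 0.50880594 -0.27929409] 69.23674293111141 0.03641120696631238
```

View pics/w14.png

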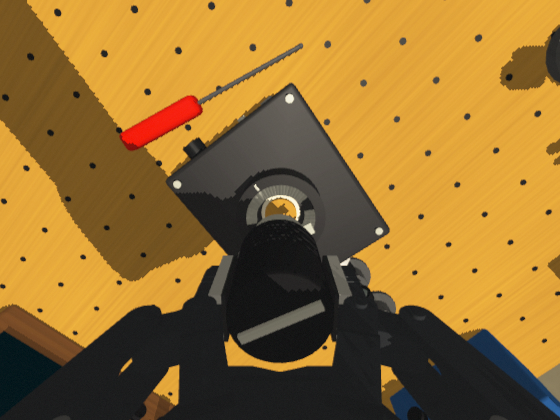

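View pics/s14.png

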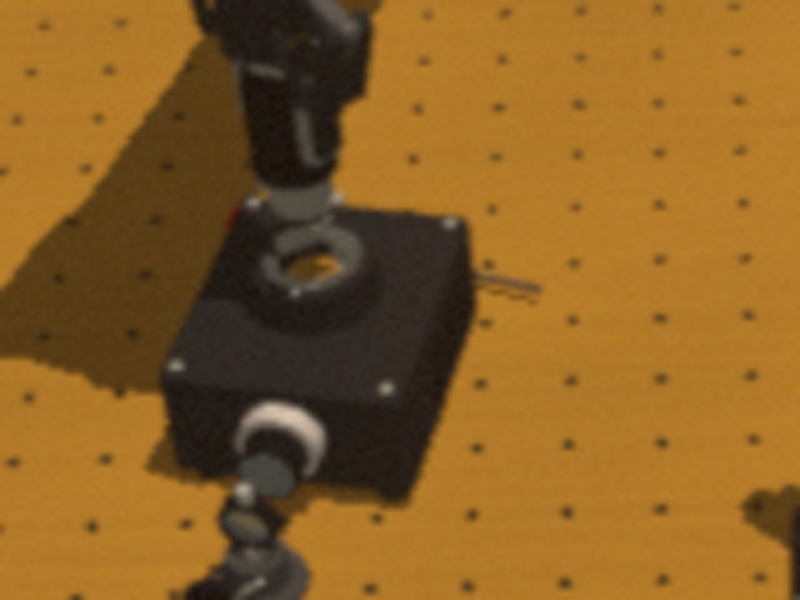

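```bash
python3 -m crank '[[[0.018,-0.007,-0.27,0,0,0,38],[0,0,-0.27,0,0,0,38],[0,0,0,0,0,0,38],[0,0,0,0,0,0,38]]]'
python3 -m crank '[[[0,0,-0.06,0,0,0,38],[0,0,0,0,0,0,38]]]'|grep -E 'pos|ft'
python3 - <<'E'
from h import *
im,d=manip.camera('wrist'); cv2.imwrite('pics/w15.png',cv2.resize(im[150:300,180:380],(800,600),interpolation=cv2.INTER_CUBIC))
im,d=manip.camera('scene'); cv2.imwrite('pics/s15.png',cv2.resize(im[165:255,150:270],(800,600),interpolation=cv2.INTER_CUBIC))
E
```

```text
clock: 25.92
position: [0.5103, -0.2804, 0.1515]
ee_rot: [0.931, 0.366, 0.0, -0.0]
ft_force: [0.1, 0.3, -1.2]
grip_width: 0.498
position: [0.5102, -0.2804, 0.148]
ft_force: [-0.0, -0.6, -1.8]
```

View pics/w15.png

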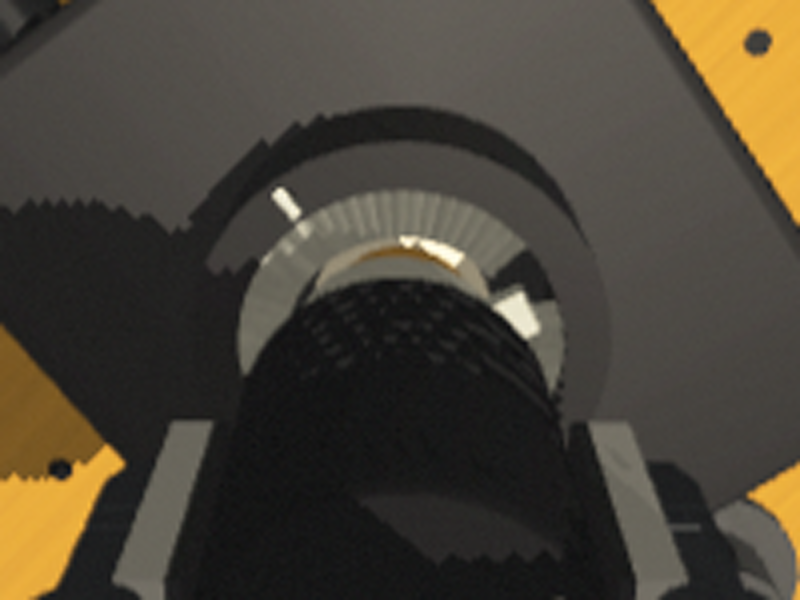

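View pics/s15.png

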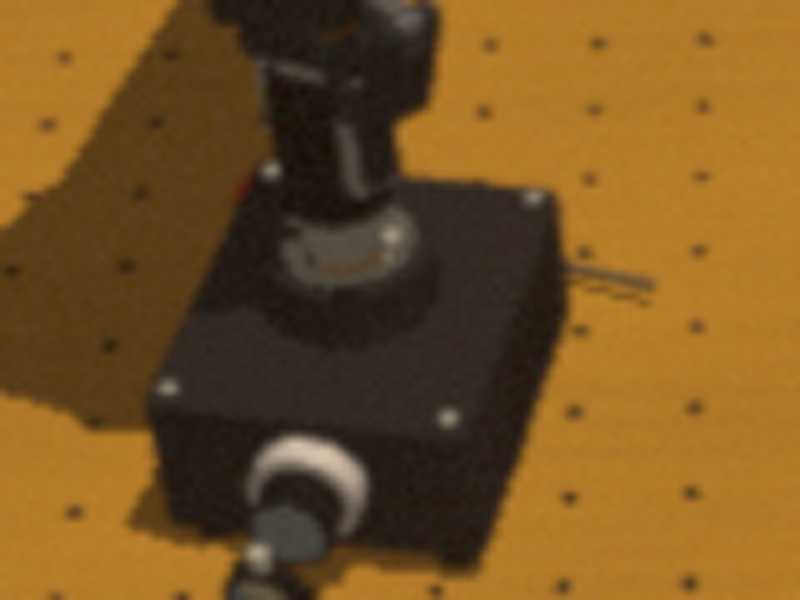

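Run:
```python
from h import *; import pickle
o=pickle.load(open('pics/w11.pkl','rb'))
for u,v in [(290.6,178),(262,217)]:
    p=plane('wrist',u,v,.106,o)[:2]-[.5101,-.2801]; print(np.degrees(np.arctan2(p[1],p[0])),np.hypot(*p))
o=manip.get_obs()
for a in (68.7,248.7):
    dd=np.array([np.cos(np.radians(a)),np.sin(np.radians(a))])*.022
    for z in (.106,.113): 
        q=proj('wrist',np.r_[np.array([.5101,-.2801])+dd,z],o); print(a,z,(q-[180,150])*4)
```

```text
67.9505330763794 0.023646915792430948
-110.76517814610783 0.02136458474351035
68.7 0.106 [523.30210638 288.35171385]
68.7 0.113 [527.69392138 304.56880469]
248.7 0.106 [277.93748161 397.79201289]
248.7 0.113 [273.9151925  417.21293128]
```

```bash
python3 -m crank '[[[0,0,-0.05,0,0,0,38],[0,0,-0.05,0,0,0,38],[0,0,0,0,0,0,38]]]'|grep -E 'pos|ft'
python3 -m crank '[[[0,0,-0.05,0,0,0,38],[0,0,0,0,0,0,38]]]'|grep -E 'pos|ft'
```

```text
position: [0.51, -0.2803, 0.1416]
ft_force: [-0.0, -0.2, -1.5]
position: [0.5101, -0.2803, 0.1387]
ft_force: [-0.5, -0.2, -2.1]
```

```bash
python3 -m crank '[[[0,0,-0.05,0,0,0,38],[0,0,0,0,0,0,38]]]'|grep -E 'pos|ft'
python3 -m crank '[[[0,0,-0.05,0,0,0,38],[0,0,0,0,0,0,38]]]'|grep -E 'pos|ft'
python3 -m crank '[[[0,0,-0.05,0,0,0,38],[0,0,0,0,0,0,38]]]'|grep -E 'pos|ft'
```

```text
position: [0.5104, -0.2805, 0.1363]
ft_force: [-0.8, 1.0, 3.1]
position: [0.5105, -0.2805, 0.1334]
ft_force: [-0.7, 1.4, 5.1]
position: [0.5105, -0.2806, 0.1306]
ft_force: [-2.9, 1.4, 9.5]
```

```bash
python3 -m crank '[[[0,0,-0.035,0,0,0,38],[0,0,0,0,0,0,38],[0,0,0,0,0,0,38]]]'|grep -E 'pos|ft'
python3 -m crank '[[[0,0,0,0,0,-1,38],[0,0,0,0,0,-1,38],[0,0,0,0,0,-1,38],[0,0,0,0,0,-1,38]]]'|grep -E 'pos|ft|rot'
python3 - <<'E'
from h import *
o=manip.get_obs();Rm=R.from_quat(o['ee_rot']).as_matrix();print(np.degrees(np.arctan2(Rm[1,0],Rm[0,0])),o['torque'])
E
```

```text
position: [0.5106, -0.2807, 0.1289]
ft_force: [-2.9, 0.9, 10.6]
position: [0.5112, -0.2808, 0.1292]
ee_rot: [0.98, 0.198, 0.002, 0.001]
ft_force: [-0.7, 0.1, 9.5]
22.782362362656823 [0.22174303 0.23843788 0.04494936]
```

```bash
python3 -m crank '[[[0,0,0,0,0,-1,38],[0,0,0,0,0,-1,38],[0,0,0,0,0,-1,38],[0,0,0,0,0,-1,38],[0,0,0,0,0,-1,38],[0,0,0,0,0,-1,38],[0,0,0,0,0,-1,38],[0,0,0,0,0,-1,38]]]'|grep -E 'pos|ft|rot'
cat > st.py <<'E'
from h import *
o=manip.get_obs();Rm=R.from_quat(o['ee_rot']).as_matrix();print(np.degrees(np.arctan2(Rm[1,0],Rm[0,0])),o['torque'].round(3) if hasattr(o['torque'],'round') else o['torque'],np.round(o['position'],4),np.round(o['joint_pos'],2))
im,d=manip.camera('wrist')
hsv=cv2.cvtColor(im,cv2.COLOR_BGR2HSV)
m=np.zeros(im.shape[:2],np.uint8); m[285:352,228:335]=((hsv[...,2]>75)&(hsv[...,1]<90))[285:352,228:335]
n,l,s,ce=cv2.connectedComponentsWithStats(m)
k=1+np.argmax(s[1:,4]); p=np.argwhere(l==k)[:,::-1]
z=o['position'][2]+.0422; W=np.array([plane('wrist',u,v,z,o)[:2] for u,v in p]); mu=W.mean(0); w,V=np.linalg.eigh(np.cov((W-mu).T)); a=V[:,1]
print('bar',mu,(np.degrees(np.arctan2(a[1],a[0]))+90)%180-90,np.ptp((W-mu)@a))
E
python3 st.py
```

```text
position: [0.5115, -0.2809, 0.1294]
ee_rot: [0.989, -0.15, 0.002, 0.001]
ft_force: [-0.4, 0.5, 9.6]
-17.215376377961853 [ 0.042 -0.005  0.061] [ 0.5115 -0.2809  0.1294] [ 0.41  0.31  0.02  1.71 -0.01  1.12  0.13]
bar [ 0.5116441  -0.28029002] 9.023916134533977 0.036482911995081274
```

```bash
python3 -m crank '[[[0,0,0,0,0,-1,38],[0,0,0,0,0,-1,38],[0,0,0,0,0,-1,38],[0,0,0,0,0,-1,38],[0,0,0,0,0,-0.3,38],[0,0,0,0,0,0,38]]]'|grep -E 'pos|ft|rot'
python3 st.py
```

```text
position: [0.5116, -0.281, 0.1295]
ee_rot: [0.944, -0.33, 0.002, 0.0]
ft_force: [0.3, -0.1, 9.1]
-38.575351366088654 [-0.089 -0.079  0.004] [ 0.5116 -0.281   0.1295] [ 0.36  0.31  0.07  1.71 -0.02  1.12 -0.23]
bar [ 0.51186395 -0.28052848] -12.358533250690414 0.03647155875090562
```

```bash
python3 -m crank '[[[0,0,0,0,0,-0.3,38],[0,0,0,0,0,-0.3,38],[0,0,0,0,0,0,38]]]'|grep -E 'ft'
python3 st.py
```

```text
ft_force: [1.0, 2.0, 9.9]
-41.554852210753445 [-0.053 -0.073  0.172] [ 0.5117 -0.2808  0.1294] [ 0.36  0.31  0.08  1.71 -0.03  1.12 -0.28]
bar [ 0.51195015 -0.28037328] -15.292214358488337 0.03647255080301932
```

```bash
python3 -m crank '[[[0,0,0.04,0,0,0,38],[0,0,0.03,0,0,0,38],[0,0,0,0,0,0,38]]]'|grep -E 'pos|ft'
python3 st.py
```

```text
position: [0.5115, -0.2809, 0.1331]
ft_force: [4.8, -2.5, 6.7]
-41.543161030026916 [-0.529 -1.226  0.112] [ 0.5115 -0.2809  0.1331] [ 0.36  0.31  0.08  1.7  -0.03  1.12 -0.28]
bar [ 0.51173998 -0.28040091] -15.303310554491958 0.03647735419517928
```

```bash
python3 -m crank '[[[0,0,0.01,0,0,0,38],[0,0,0,0,0,0.2,38],[0,0,0,0,0,0,46],[0,0,0,0,0,0,56],[0,0,0,0,0,0,66],[0,0,0,0,0,0,66]]]'
python3 st.py
python3 - <<'E'
from h import *
im,d=manip.camera('scene'); cv2.imwrite('pics/s16.png',cv2.resize(im[165:255,150:270],(800,600),interpolation=cv2.INTER_CUBIC))
im,d=manip.camera('wrist'); cv2.imwrite('pics/w16.png',im)
E
```

```text
clock: 31.98
position: [0.51, -0.2803, 0.1324]
ee_rot: [0.938, -0.347, 0.0, 0.0]
ft_force: [-1.0, 0.9, -0.9]
grip_width: 0.776
-40.56303841997577 [ 0.027 -0.006 -0.026] [ 0.51   -0.2803  0.1324] [ 0.36  0.31  0.08  1.71 -0.03  1.13 -0.26]
bar [ 0.51033287 -0.2806086 ] -14.484841160391795 0.03692299183764389
```

View pics/s16.png

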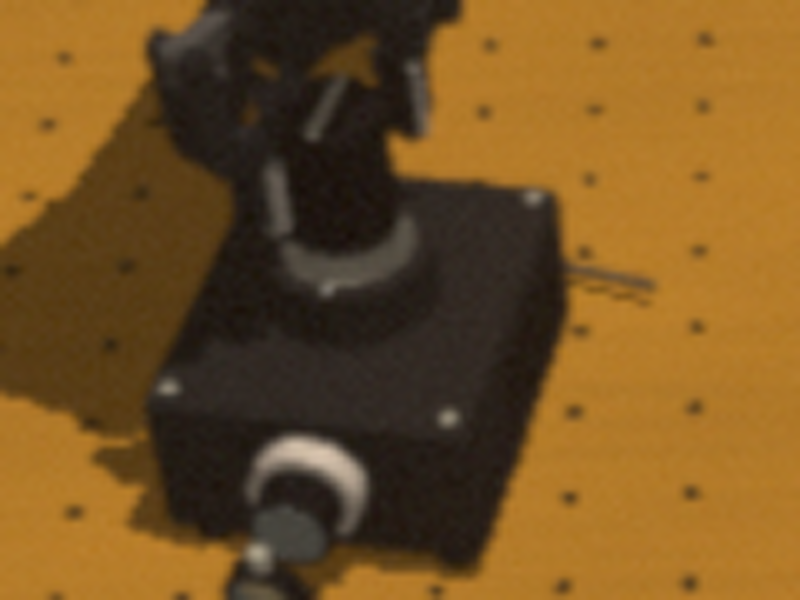

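View pics/w16.png

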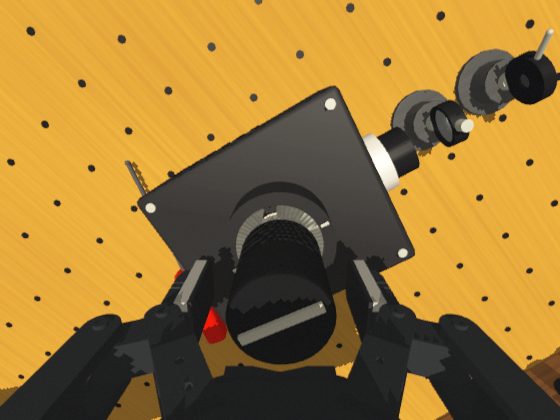

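```bash
python3 -m crank '[[[0,0,0.4,0,0,0,66],[0,0,0.5,0,0,0,66],[0,0,0.6,0,0,0,66],[0,0,0.5,0,0,0,66],[0,0,0,0,0,0,66],[0,0,0,0,0,0,66]]]'
python3 - <<'E'
from meas import *; from sock import ticks
o=manip.get_obs();im,d=manip.camera('wrist'); cv2.imwrite('pics/w17.png',im); o2=o
c=proj('wrist',[.5101,-.2801,.176],o); print(np.round(o['position'],4),c)
print(barpose(im,o,tuple(int(i) for i in c),z=.176,rad=35))
C=cloud('wrist',d,o); u,v=int(c[0]),int(c[1]); 
m=(np.hypot(C[...,0]-.5101,C[...,1]+.2801)<.018)&(C[...,2]>.15)&(C[...,2]<.2)
print('top z',np.median(C[m][:,2]),m.sum())
A=np.c_[C[m][:,:2]-[.5101,-.2801],np.ones(m.sum())]; print('slope',np.linalg.lstsq(A,C[m][:,2],rcond=None)[0])
for t in ticks(im,o,np.array([.5101,-.2801]),thr=120): print(t)
im,d=manip.camera('scene'); cv2.imwrite('pics/s17.png',cv2.resize(im[165:255,150:270],(800,600),interpolation=cv2.INTER_CUBIC))
E
```

```text
clock: 32.88
position: [0.51, -0.2802, 0.2519]
ee_rot: [0.938, -0.347, -0.0, 0.0]
ft_force: [0.2, 1.0, -0.4]
grip_width: 0.771
[ 0.51   -0.2802  0.2519] [279.91345779 218.25040982]
(array([ 0.51078483, -0.28013927]), np.float64(165.62331102324703), np.float64(0.03593183704459954), 272)
top z 0.17425187676408818 1669
slope [ 0.00043868 -0.00052977  0.17442002]
(array([ 0.5395409 , -0.28583734]), np.int32(10), array([307.4, 178.3]))
(array([ 0.47881854, -0.27387081]), np.int32(5), array([251.4, 208.8]))
```

View pics/s17.png

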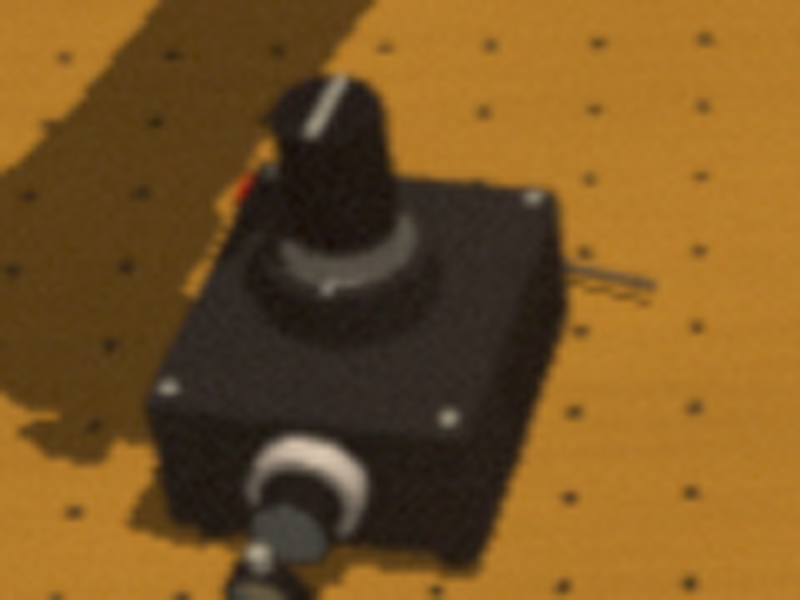

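View pics/w17.png

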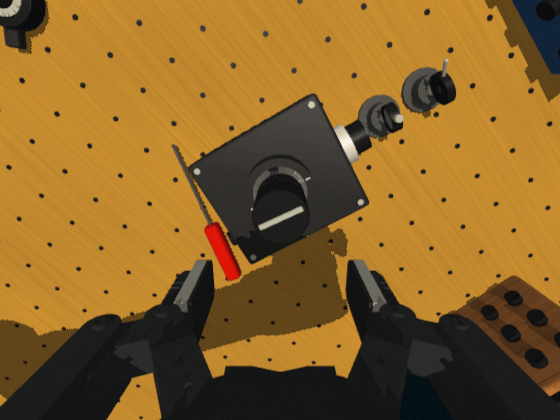

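```bash
python3 -c "
from workcell import manip
print(manip.hand_in())"
```

```text
the job is handed in; nothing more can be done
None
```

The lamp head is fitted in the socket and, by my last camera checks, locked. I handed the job in at about 33 s of the 61 s allowed; the hand-in gives no verdict.

**What I did:** I took the lamp head from the tray with a tilted grip, stood it on a free patch of table and let go. I gripped it again from above, put its lugs into the keyways and pushed it about 19 mm down. I then turned it clockwise about 84° until I felt the stop, eased it up, let go and withdrew.

**Last checks** (wrist camera, gripper about 12 cm up and clear, wrist force near zero):

| Check | Measured | Limit |
|---|---|---|
| Distance from the socket's axis | about 0.7 mm | 4 mm |
| Foot's end below the collar's top face | about 13.8 mm | 12 to 15.8 mm |
| Tilt from upright | close to zero | 0.08 rad |
| Lug line from the socket's locked line | about 3° (0.055 rad) | 0.14 rad |

- **Disagreement:** the stop came about 3–4° further round than my measured socket line predicted. This is either camera error or play at the stop, and it is inside the limit.
- **Other objects:** I saw nothing else shifted in the views I had, but I did not measure each object again at the end.
- **Detour:** my first heading for setting the lamp down ran into a wrist-joint limit, so I turned to another heading. This cost a few seconds.

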